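# Sort inspected filter cubes and tie down the reject tray

## Robot

A 6-joint arm with a two-finger parallel gripper is mounted at the origin on a cart in front of the work surface, level with it; the furniture and walls round the work are solid. World frame = base frame: x ahead of the robot, y to its left, z up, the work surface at z = 0. Lengths are in mm, angles in rad, forces in N, time in s.
With the tool pointing down it reaches from about 250 to 850 mm from the base axis. Payload 12.5 kg.
Tool frame: the origin (TCP) lies at the centre of the arm's flange, where the gripper is bolted on; the fingertips stand 186 mm ahead of it and the grasp point (between the pads) lies 167 mm ahead of it; z points along the fingers, y is the direction in which the jaws open and shut (so a half turn about z gives the same grasp; the last joint's range is limited). The gripper opens to 93 mm and grips with 3 to 60 N. Pads are 15 mm wide; open, the fingers measure 128 mm over their backs; the gripper's body (75 mm by 188 mm) begins 65 mm behind the grasp point.
Start: joints at [1.066, 0.351, 1.652, -0, 1.139, -0.085], TCP at [224.136, 502.244, 404.733] pointing down, gripper open.
Joint ranges: [-2.75, 2.75], [-0.79, 2.1], [0.01, 2.65], [-1.57, 4.71], [0.07, 3.14], [-2.87, 2.87]. Speed limits (rad/s): [2.22, 2.22, 2.79, 3.14, 3.14, 3.14].

## Interface

Orientations are given as a rotation vector (axis times angle).
In Python, from cell import arm, grab_frame, calibration gives the robot as it stands. The module is installed in compiled form; this text tells all that it offers.
- The arm moves only by the tool play_rows, never from a script. Its argument "commands" is a list of rows, each a list of 7 numbers: the finger opening in mm, from 0 to 93, then the shift along the world's x, y, z in units of 30 mm (1.0 is 30 mm), then the turn, a rotation vector about the world's x, y, z in units of 6 degrees (1.0 is 6 degrees). In form: [[grip, dx, dy, dz, rx, ry, rz], ...]. A call has 1 to 5 rows; each row shifts and turns the commanded pose from where the row before left it; what a row does not reach is not made up. A row lasts 1/10 s, in which the tool goes at most 50 mm and 8.59 degrees, less where a joint would pass 70% of its speed; a pose out of reach is approached as far as the arm can. A call is refused whole if a number of a shift passes 1 or a number of a turn 1, either way. A call with a gripper value outside its range is refused whole. The fingers move at their own pace and stop on an object; "grip_force" is the grip in N (left out, the last holds). Time passes only in rows, so rows that do not move let the fingers close. It gives the time, the measured TCP pose, the force and the opening at its end, in the units of the state.
- arm.sense(): the state, without advancing time (a new reading comes with each control period).
- grab_frame(name): name is "scene" or "side" or "wrist"; returns (picture, depth): 420x560x3 uint8, red, green, blue; 420x560 float32, mm along the optical axis (not along the pixel's ray), 0 where there is no reading.
- calibration(name): a dict with "intrinsics" (3x3 intrinsics, pixels), "k1" (the pictures are not rectified: a ray, as slopes to the right and down, at radius r is drawn at 1 + k1 r^2 times it, then the intrinsics apply), "R" (3x3) and "t" (3): a world point X has camera coordinates R X + t. Camera axes: x right, y down, z forward; pixel columns grow to the right and rows downward; lengths in mm; the calibration is good to about 2 mm. A picture is of the moment at which its call begins: read the wrist's pose just before it. calibration takes no time and is no camera call; for the wrist camera it gives the pose at the moment of the call.
- arm.job_done(): hands the job in, once; it reports no verdict.
The state is a dict: "t": time; "joints": joint angles; "dq": joint speeds; "tau": joint torques, N m; "ee_pos": TCP position; "tool_rot": TCP orientation; "contact_force": force on the tool from outside, world axes, zero at the start; "moment": the same for the moment, N m; "finger_gap": finger opening in mm.
Only numpy, scipy, OpenCV 4.12 (cv2) and the standard library are available. Lean on these libraries where they do the work, as an engineer would, in place of code of your own. Each camera call takes 0.05 s, during which the arm holds its last target.

## Task

Sort the inspected microscope filter cubes: seat every cube with a green tag in a nest of the pass rack and every cube with a red tag in a nest of the reject tray, one cube to a nest, upright and fully down. With its rejects in, lift the reject tray by its handle, carry it level so nothing falls out, set it flat on the table in front of the tie-down hoop and push it forward so that its snap hook's gate is pressed open by the hoop's near leg, passes it and springs shut behind it. Leave the tray standing clipped to the hoop with every cube in its nest, and do not disturb the other things on the table.

Things in the scene. Friction and masses are not known exactly. Their poses are not given: they have to be found in the camera images.
- green_cube_0: Green-tagged filter cube: black block 38 x 38 mm, 38 mm high, 0.11 kg, a round green tag disc (29 mm) on its top, 42 mm up; it passed inspection. Origin under the block, z up; the block spans x -18..20, y -19..19 mm. Grip the faces at y = +-19 mm (the -x face is open), fingertips 13 to 20 mm above the underside so that they clear the nest walls. May be absent.
- green_cube_1: Green-tagged filter cube: black block 38 x 38 mm, 38 mm high, 0.11 kg, a round green tag disc (29 mm) on its top, 42 mm up; it passed inspection. Origin under the block, z up; the block spans x -18..20, y -19..19 mm. Grip the faces at y = +-19 mm (the -x face is open), fingertips 13 to 20 mm above the underside so that they clear the nest walls. May be absent.
- green_cube_2: Green-tagged filter cube: black block 38 x 38 mm, 38 mm high, 0.11 kg, a round green tag disc (29 mm) on its top, 42 mm up; it passed inspection. Origin under the block, z up; the block spans x -18..20, y -19..19 mm. Grip the faces at y = +-19 mm (the -x face is open), fingertips 13 to 20 mm above the underside so that they clear the nest walls. May be absent.
- red_cube_0: Red-tagged filter cube: black block 38 x 38 mm, 38 mm high, 0.11 kg, a round red tag disc (29 mm) on its top, 42 mm up; it failed inspection. Origin under the block, z up; the block spans x -18..20, y -19..19 mm. Grip the faces at y = +-19 mm (the -x face is open), fingertips 13 to 20 mm above the underside so that they clear the nest walls. May be absent.
- red_cube_1: Red-tagged filter cube: black block 38 x 38 mm, 38 mm high, 0.11 kg, a round red tag disc (29 mm) on its top, 42 mm up; it failed inspection. Origin under the block, z up; the block spans x -18..20, y -19..19 mm. Grip the faces at y = +-19 mm (the -x face is open), fingertips 13 to 20 mm above the underside so that they clear the nest walls. May be absent.
- pass_rack: Dark grey rack with green stripes, bolted down: three square nests in a row at its own y = -50, 0, +50 mm, x = 0, each 46 x 46 mm inside, walls 4 mm. Nest floor 4 mm, walls' top 14 mm above the table. 54 x 154 mm in all. Origin on the table under the middle nest, z up. A cube fits in any of four square turns; place with fingers that close along the rack's x.
- reject_tray: Loose dark grey tray, red stripes, 54 (x) x 158 (y) mm, 0.41 kg: two square nests, centres at its own y = -52 and +52 mm, x = 0, 46 (x) x 46 mm inside, walls 4 mm, floor 4 and walls' top 14 mm above its underside. A cube fits in four square turns; place with fingers that close along the tray's x. Handle at its middle; the snap hook stands out at its +x. Origin: centre of the underside, z up.
- tray_handle (a point): Grip point of the tray's upright handle plate, 70 mm above the tray's underside at its centre. The plate is 12 mm (x) by 34 mm (y), its top 84 mm up. Pinch its thickness (fingers close along the tray's x); fingertips may go down to 48 mm above the underside. Axes as the tray's.
- hook_mouth (a point): Middle of the snap hook's mouth on the line of the shut gate, 85 mm ahead of the tray's origin (its +x), 32 mm above its underside. The hook is a level loop of 7 mm steel bar, 49 mm wide, from x = 29 to 95 mm, on a plate 39 mm high at the tray's front. The mouth, open to +x, spans y = -12 (hinge lug) to +12 mm (nose). Axes as the tray's.
- gate (a joint): Angle of the snap hook's brass gate, a 31 mm bar from the hinge (tray's y = -15 mm) to the inside of the nose: 0 shut, up to 1.65 rad folded inward (to the tray). It is sprung shut: 4 to 12 N on the bar that presses it open. It snaps shut once the bar is about 38 mm inside the gate's line; the bar meets the hook's inner back at 41.5 mm (43.5 mm ahead of the tray's origin).
- tie_down: Tie-down eye bolted to the table: closed hoop of 8 mm steel bar on a black plate 92 x 50 x 6 mm with red stripes. Near leg upright at the origin, far leg 62 mm on along its own +x, top bar 63 mm up; plate from x = -10 to 82 mm. Push the tray along the hoop's +x, the tray's x along it, the near leg within 7 mm of the hook's middle line. Origin on the table under the near leg, z up.
- eye_bar (a point): Centre of the hoop's near leg, 32 mm above the table: the bar that must pass the gate and lie in the hook. Axes as the hoop's.
- lens_cleaner: Bystander: white and blue bottle, 35 mm across, 120 mm high.
- immersion_oil: Bystander: amber dropper bottle, 30 mm across, 86 mm high.
- objective: Bystander: upright microscope objective, white over black, 34 mm across, 60 mm high.
- dust_cap: Bystander: black round cap, 41 mm across, 13 mm high.
- torch: Bystander: small black torch standing on its tail, 28 mm across, 85 mm high.

How it is judged (in metres and radians):
On the way, in this order (a step that is already met when the one before it is completed fails the run):
1. every red-tagged cube sits in a nest of the reject tray (x of red_cube_0 in the frame of reject_tray between -0.03 and 0.03 m and y of red_cube_0 in the frame of reject_tray between -0.08 and 0.08 m and z of red_cube_0 in the frame of reject_tray between -0.002 and 0.009 m and angle between the z axis of each of red_cube_0, red_cube_1 and the z axis of reject_tray, either way round below 0.12 rad and x of red_cube_1 in the frame of reject_tray between -0.03 and 0.03 m and y of red_cube_1 in the frame of reject_tray between -0.08 and 0.08 m and z of red_cube_1 in the frame of reject_tray between -0.002 and 0.009 m and angle between reject_tray's own z axis and vertical below 0.1 rad), for 0.2 s.
2. the reject tray is lifted off the table, level, with every red-tagged cube in its nests (height (world z) of reject_tray above 0.012 m and angle between reject_tray's own z axis and vertical below 0.25 rad and x of red_cube_0 in the frame of reject_tray between -0.03 and 0.03 m and y of red_cube_0 in the frame of reject_tray between -0.08 and 0.08 m and z of red_cube_0 in the frame of reject_tray between -0.002 and 0.009 m and angle between the z axis of each of red_cube_0, red_cube_1 and the z axis of reject_tray, either way round below 0.12 rad and x of red_cube_1 in the frame of reject_tray between -0.03 and 0.03 m and y of red_cube_1 in the frame of reject_tray between -0.08 and 0.08 m and z of red_cube_1 in the frame of reject_tray between -0.002 and 0.009 m), for 0.2 s.
At the end, for the whole second after the job is handed in: All green-tagged cubes fully down in the pass rack and all red ones in the reject tray (underside within 9 mm of the base, tilt under 7 deg); the hoop's near leg inside the snap hook with its gate shut (under 0.12 rad); the tray stands on the table, level within 3 deg, at rest (x of green_cube_0 in the frame of pass_rack between -0.03 and 0.03 m and y of green_cube_0 in the frame of pass_rack between -0.08 and 0.08 m and z of each of green_cube_0, green_cube_1, green_cube_2 in the frame of pass_rack below 0.009 m and angle between each of green_cube_0, green_cube_1, green_cube_2's own z axis and vertical below 0.12 rad and x of green_cube_1 in the frame of pass_rack between -0.03 and 0.03 m and y of green_cube_1 in the frame of pass_rack between -0.08 and 0.08 m and x of green_cube_2 in the frame of pass_rack between -0.03 and 0.03 m and y of green_cube_2 in the frame of pass_rack between -0.08 and 0.08 m and x of red_cube_0 in the frame of reject_tray between -0.03 and 0.03 m and y of red_cube_0 in the frame of reject_tray between -0.08 and 0.08 m and z of red_cube_0 in the frame of reject_tray between -0.002 and 0.009 m and angle between the z axis of each of red_cube_0, red_cube_1 and the z axis of reject_tray, either way round below 0.12 rad and x of red_cube_1 in the frame of reject_tray between -0.03 and 0.03 m and y of red_cube_1 in the frame of reject_tray between -0.08 and 0.08 m and z of red_cube_1 in the frame of reject_tray between -0.002 and 0.009 m and x of eye_bar in the frame of reject_tray between 0.036 and 0.082 m and y of eye_bar in the frame of reject_tray between -0.018 and 0.018 m and value of joint gate below 0.12 rad and angle between reject_tray's own z axis and vertical below 0.06 rad and height (world z) of reject_tray below 0.008 m and linear speed of reject_tray below 0.02 m/s); the robot touches nothing.
It fails at once if the reject tray is tipped by more than 34 degrees (angle between reject_tray's own z axis and vertical above 0.6 rad).
It fails at once if a bystander is moved by more than 3 cm or knocked over (distance of any of lens_cleaner, immersion_oil, objective, dust_cap, torch from where it was at the start of the episode above 0.03 m or angle between any of lens_cleaner, immersion_oil, objective, dust_cap, torch's own z axis and vertical above 0.5 rad).
Of green_cube_0, green_cube_1, green_cube_2 only 2 to 3 are there at a start; the rules pass over those that are not, and their reading is None.
Of red_cube_0, red_cube_1 only 1 to 2 are there at a start; the rules pass over those that are not, and their reading is None.
At some moment in a run one of green_cube_0, green_cube_1, green_cube_2, red_cube_0, red_cube_1, reject_tray may be knocked a few centimetres aside while the robot is not near it.
It also fails if it takes over 210 s, if anything falls off the work surface, if the arm or the gripper's body presses on something with over 40 N, if the wrist force passes 120 N, or if a joint passes its speed limit or range.

## Working session

There is one attempt and no reset: what is moved stays moved. The work goes in short steps, Python scripts to look and compute and a tool call to move; the robot and the scene stay as the last step left them, time stands still between calls to the robot, and variables do not carry over. Pictures are saved under pics/ and viewed, and the job is handed in when it is done.

Besides the shell and the picture viewer there is one more tool, called as name(argument=value, ...) on one line, values as JSON. play_rows: Moves the arm, as the interface text tells. Its arguments: {"type":"object","properties":{"commands":{"type":"array"},"grip_force":{"type":"number"}},"required":["commands"]}

```bash
mkdir -p pics; ls; python3 - <<'E'
from cell import arm, grab_frame, calibration
import cv2,numpy as np
s=arm.sense(); print(s)
for n in ["scene","side","wrist"]:
    c=calibration(n); print(n,c)
    p,d=grab_frame(n); cv2.imwrite(f"pics/{n}0.png",cv2.cvtColor(p,cv2.COLOR_RGB2BGR)); np.save(f"pics/{n}0.npy",d)
E
```

```text
pics
{'t': 0.0, 'joints': array([ 1.06639736e+00,  3.51252039e-01,  1.65241985e+00, -2.76044364e-05,
        1.13911309e+00, -8.46039270e-02]), 'dq': array([ 5.16039706e-04, -5.06776603e-04,  1.95493288e-03, -5.18236660e-04,
        3.63190389e-04, -8.53963915e-05]), 'tau': array([-6.25625307e-04, -4.97334337e+01, -2.85258687e+01,  6.98224828e-02,
        2.57819064e-02, -8.57210580e-05]), 'ee_pos': array([224.08459126, 502.14217502, 404.1942578 ]), 'tool_rot': array([-6.54496225e-01, -3.07233008e+00,  1.80351704e-03]), 'contact_force': array([ 0.53974266,  0.34738721, -0.34612871]), 'moment': array([ 0.0194656 ,  0.01336049, -0.00365185]), 'finger_gap': 93.27577207732689}
scene {'intrinsics': array([[398.81776721,   0.        , 284.01611247],
       [  0.        , 398.81776721, 209.23926739],
       [  0.        ,   0.        ,   1.        ]]), 'k1': 0.005634748171875262, 'R': array([[-0.43378686, -0.90097848, -0.00816917],
       [-0.40168384,  0.20149536, -0.89333628],
       [ 0.80652282, -0.38423611, -0.44931454]]), 't': array([267.15544748, 287.39334842, 853.01980168])}
side {'
[... 155 characters left out ...]
        ]]), 'k1': -0.02784145023658354, 'R': array([[ 0.8718721 , -0.48970706, -0.00510242],
       [-0.26217028, -0.45791593, -0.8494585 ],
       [ 0.41364934,  0.74195687, -0.52763076]]), 't': array([-457.02701438,  213.55715535, 1115.76056918])}
wrist {'intrinsics': array([[303.75231272,   0.        , 279.54202772],
       [  0.        , 303.75231272, 215.56608307],
       [  0.        ,   0.        ,   1.        ]]), 'k1': -0.06641495115772986, 'R': array([[ 4.08164497e-01,  9.12908066e-01, -7.78679127e-04],
       [ 8.77728176e-01, -3.92200648e-01,  2.75266962e-01],
       [ 2.50988032e-01, -1.13037670e-01, -9.61367512e-01]]), 't': array([-549.58768246,  -31.60673482,  391.27434881])}
```

View pics/scene0.png

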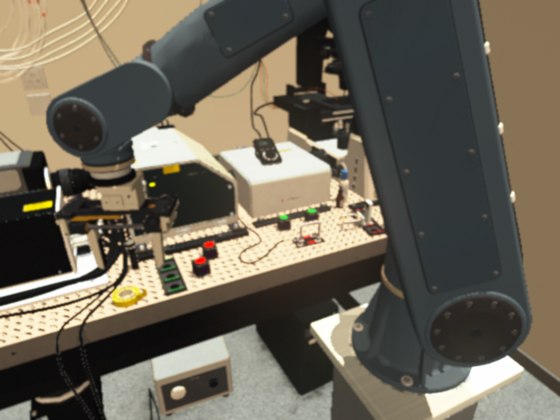

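View pics/side0.png

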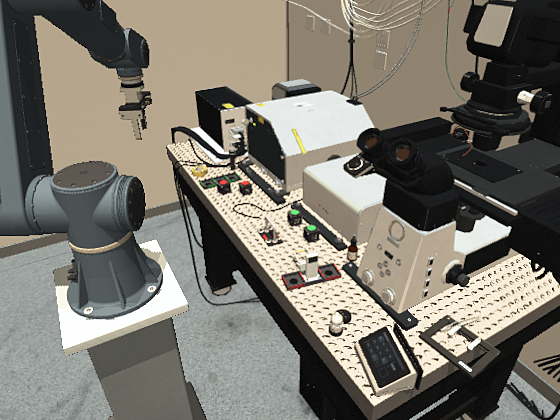

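View pics/wrist0.png

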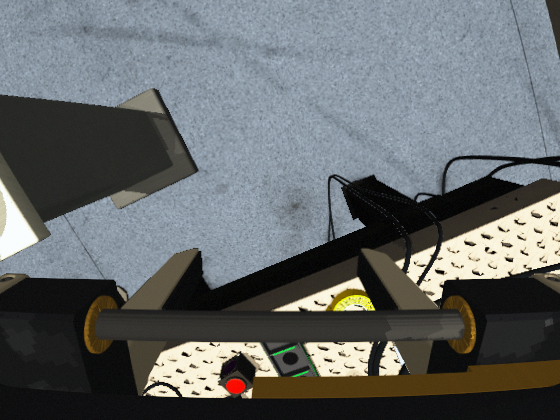

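The scene shows two red cubes (px 201,265 and 209,248), two green (283,221 and 311,213), the pass rack (172,275), the hoop (309,235). The side view shows the tray with handle (312,270) and several other items. I'll build helpers and an orthographic top-down view.

```bash
cat > h.py <<'E'
from cell import arm, grab_frame, calibration
import cv2,numpy as np
from scipy.spatial.transform import Rotation as Rn
def rays(c):
    K=c["intrinsics"]; v,u=np.mgrid[0:420,0:560].astype(float)
    a=(u-K[0,2])/K[0,0]; b=(v-K[1,2])/K[1,1]
    rd=np.hypot(a,b); r=rd.copy()
    for _ in range(20): r=rd/(1+c["k1"]*r*r)
    s=np.where(rd>0,r/np.maximum(rd,1e-12),1)
    return a*s,b*s
def world(c,d):
    a,b=rays(c); P=np.stack([a*d,b*d,d],-1).reshape(-1,3)
    X=(P-c["t"])@c["R"]; X[d.ravel()<=0]=np.nan
    return X.reshape(420,560,3)
def pt(c,X):
    X=np.atleast_2d(X)@c["R"].T+c["t"]; a=X[:,:2]/X[:,2:]; r2=(a**2).sum(1,keepdims=True)
    a=a*(1+c["k1"]*r2); K=c["intrinsics"]; return np.c_[a[:,0]*K[0,0]+K[0,2],a[:,1]*K[1,1]+K[1,2]]
def grab(n,save=None):
    c=calibration(n); p,d=grab_frame(n); 
    if save: cv2.imwrite(f"pics/{save}.png",cv2.cvtColor(p,cv2.COLOR_RGB2BGR))
    return c,p,world(c,d)
def tags(p,X,zr=(30,60)):
    q=p.astype(int); out=[]
    for nm,m in (("g",(q[...,1]>120)&(q[...,0]<90)&(q[...,2]<140)),("r",(q[...,0]>130)&(q[...,1]<70)&(q[...,2]<70))):
        m=m&(X[...,2]>zr[0])&(X[...,2]<zr[1])
        n,l,st,ce=cv2.connectedComponentsWithStats(m.astype(np.uint8))
        for i in range(1,n):
            if st[i,4]>=8:
                Y=X[l==i]; mid=(np.nanmin(Y,0)+np.nanmax(Y,0))/2
                out.append((nm,st[i,4],ce[i].round(1),np.nanmean(Y,0).round(1),mid.round(1)))
    return out
def state():
    s=arm.sense(); R=Rn.from_rotvec(s["tool_rot"]).as_matrix()
    print("t",round(s["t"],2),"ee",s["ee_pos"].round(1),"gap",round(s["finger_gap"],1),"F",s["contact_force"].round(1),"M",s["moment"].round(2),"yaw_y(deg)",round(np.degrees(np.arctan2(R[1,1],R[0,1])),2),"tilt",np.degrees(np.arccos(-R[2,2])).round(2),"q",s["joints"].round(2))
    return s,R
E
cat > o.py <<'E'
from h import *
import sys
# cached ortho
res=1.5;x0,x1,y0,y1=200,900,-450,650
for n in ["scene","side"]:
    c=calibration(n); p=cv2.imread(f"pics/{n}0.png")[...,::-1]; X=world(c,np.load(f"pics/{n}0.npy"))
    for t in tags(p,X): print(n,*t)
    im=np.zeros((int((x1-x0)/res),int((y1-y0)/res),3),np.uint8)
    # project plane z=0 
    xs=x1-np.arange(im.shape[0])*res; ys=y1-np.arange(im.shape[1])*res
    G=np.stack(np.meshgrid(xs,ys,indexing='ij')+[np.zeros(im.shape[:2])] if False else list(np.meshgrid(xs,ys,indexing='ij'))+[np.zeros(im.shape[:2])],-1).reshape(-1,3)
    uv=pt(c,G).astype(np.float32).reshape(im.shape[0],im.shape[1],2)
    o=cv2.remap(p[...,::-1].copy(),uv[...,0],uv[...,1],cv2.INTER_LINEAR)
    for xx in range(200,901,100): cv2.putText(o,str(xx),(0,int((x1-xx)/res)),0,.4,(255,0,255),1)
    for yy in range(-400,651,100): cv2.putText(o,str(yy),(int((y1-yy)/res),10),0,.4,(255,0,255),1)
    cv2.imwrite(f"pics/ortho_{n}.png",o)
E
python3 o.py
```

```text
scene g 27 [311.3 210.9] [571.4 -79.8  40.5] [569.6 -80.7  40.2]
scene g 27 [283.6 217.4] [570.8  22.7  40.7] [572.4  22.   40.8]
scene r 56 [208.4 244.6] [518.  286.9  40.3] [519.3 287.   40. ]
scene r 55 [200.3 260.6] [447.9 329.5  40.6] [452.6 330.   39.7]
side r 16 [244.9 182.8] [517.8 283.3  39.8] [518.4 283.6  39.4]
```

```bash
python3 - <<'E'
import cv2
a=cv2.imread("pics/side0.png")[150:400,160:510]; cv2.imwrite("pics/sc.png",cv2.resize(a,None,fx=2.25,fy=2.25,interpolation=cv2.INTER_CUBIC))
a=cv2.imread("pics/scene0.png")[170:310,100:400]; cv2.imwrite("pics/scc.png",cv2.resize(a,None,fx=2.6,fy=2.6,interpolation=cv2.INTER_CUBIC))
E
```

```text
(no output)
```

View pics/ortho_side.png

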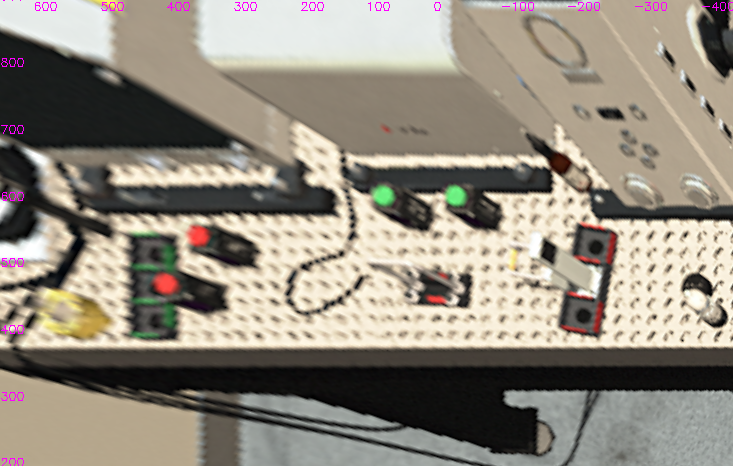

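View pics/sc.png

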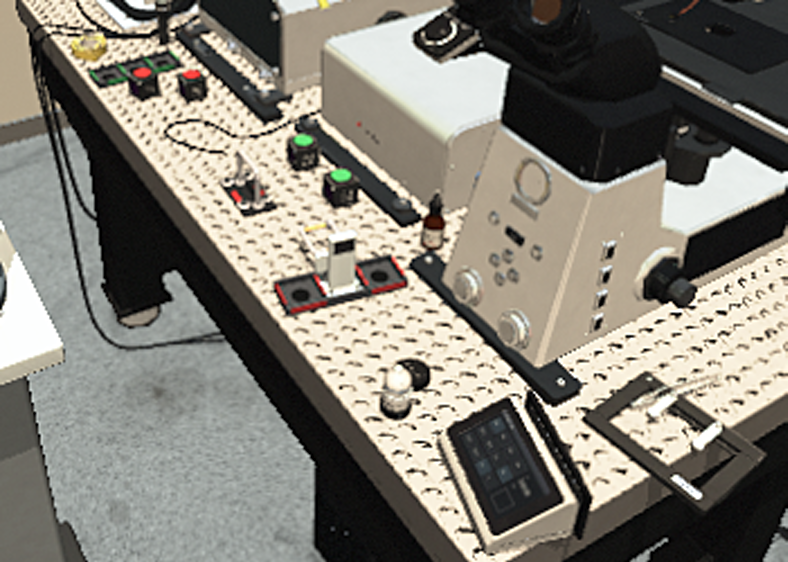

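View pics/scc.png

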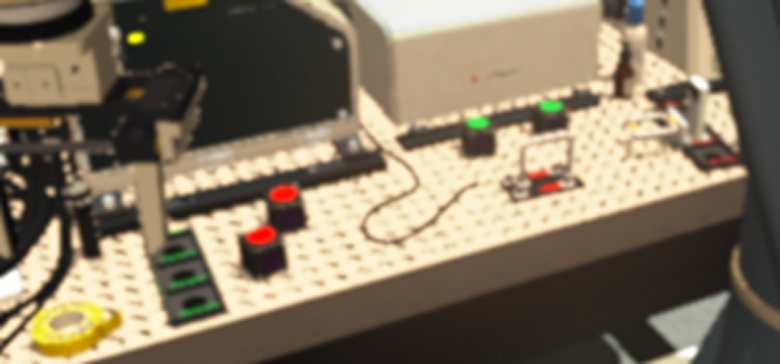

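```bash
python3 - <<'E'
from h import *
res=2;x0,x1,y0,y1=340,800,-450,650
H=np.full(((x1-x0)//res,(y1-y0)//res),-50.)
for n in ["side","scene"]:
    c=calibration(n); X=world(c,np.load(f"pics/{n}0.npy")).reshape(-1,3); X=X[np.isfinite(X).all(1)]
    X=X[(X[:,0]>x0)&(X[:,0]<x1)&(X[:,1]>y0)&(X[:,1]<y1)&(X[:,2]<(250 if n=="scene" else 400))]
    i=((x1-X[:,0])/res).astype(int).clip(0,H.shape[0]-1); j=((y1-X[:,1])/res).astype(int).clip(0,H.shape[1]-1)
    np.maximum.at(H,(i,j),X[:,2])
np.save("pics/H.npy",H)
H2=cv2.dilate(H,np.ones((3,3)))
v=np.clip((H2+10)/200*255,0,255).astype(np.uint8); o=cv2.applyColorMap(v,cv2.COLORMAP_JET); o[H2<-20]=0
o=cv2.resize(o,None,fx=1.4,fy=1.4,interpolation=0)
for xx in range(400,800,100): cv2.putText(o,str(xx),(0,int((x1-xx)/res*1.4)),0,.4,(255,255,255),1)
for yy in range(-400,651,100): cv2.putText(o,str(yy),(int((y1-yy)/res*1.4),10),0,.4,(255,255,255),1)
cv2.imwrite("pics/hm.png",o)
for y in range(640,-450,-40):
    print(y,[ (int(x1-(k*20+10)),int(H[k*10:(k+1)*10,(y1-y)//res-10:(y1-y)//res+10].max())) for k in range(0,23)])
E
```

```text
Traceback (most recent call last):
ValueError: zero-size array to reduction operation maximum which has no identity
```

View pics/hm.png

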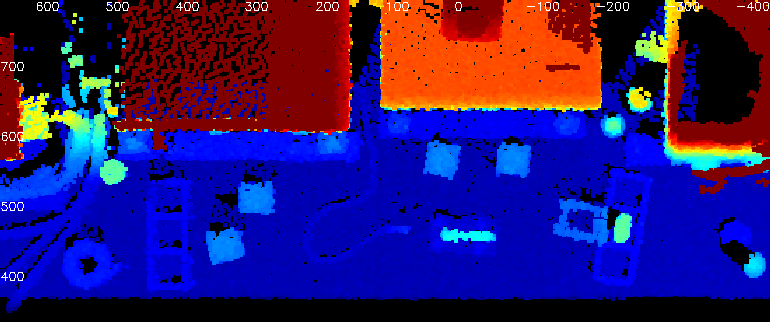

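play_rows(commands=[[93,0.95,-0.5,0,0,0,1],[93,0.95,-0.5,0,0,0,1],[93,0.95,-0.5,0,0,0,1],[93,0.95,-0.5,0,0,0,1],[93,0.95,-0.5,0,0,0,0]], grip_force=25)

```text
t: 0.65
ee_pos: [367.7, 426.5, 404.6]
tool_rot: [0.004, -3.141, 0.0]
contact_force: [-0.1, 1.0, 0.4]
finger_gap: 92.9
```

play_rows(commands=[[93,0.95,-0.5,0,0,0,0],[93,0.95,-0.5,0,0,0,0],[93,0.95,-0.5,0,0,0,0],[93,0,0,0,0,0,0],[93,0,0,0,0,0,0]])

```text
t: 1.15
ee_pos: [452.2, 382.0, 404.3]
tool_rot: [-0.003, -3.141, 0.001]
contact_force: [-0.4, 0.2, -0.4]
finger_gap: 92.8
```

```bash
python3 - <<'E'
from h import *
state()
c,p,X=grab("wrist","w1"); np.save("pics/w1X.npy",X)
for t in tags(p,X): print(*t)
E
```

```text
t 1.15 ee [452.2 382.  404.3] gap 92.8 F [-0.4  0.2 -0.4] M [0.1  0.04 0.01] yaw_y(deg) 89.88 tilt 0.05 q [ 0.62  0.43  1.54  0.    1.18 -0.95]
r 422 [235.  196.5] [450.2 330.7  41.8] [450.4 330.6  41.3]
r 249 [203.8 250.2] [517.  289.6  41.7] [519.5 286.8  41.6]
```

View pics/w1.png

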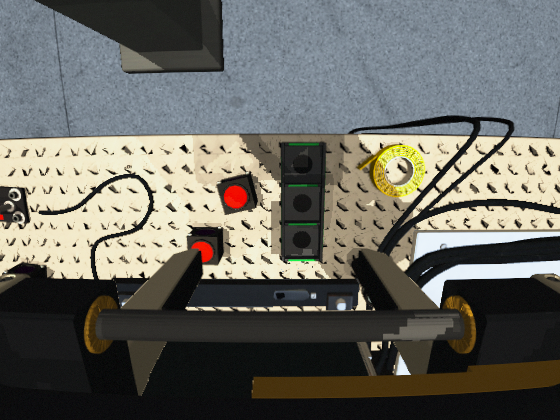

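```bash
cat >> h.py <<'E'
def rect(X,ctr,rad,zlo,zhi,show=True):
    m=(X[...,2]>zlo)&(X[...,2]<zhi)&(np.hypot(X[...,0]-ctr[0],X[...,1]-ctr[1])<rad)
    P=X[m][:,:2].astype(np.float32)
    r=cv2.minAreaRect(P); print("n",len(P),"ctr",np.round(r[0],1),"size",np.round(r[1],1),"ang",round(r[2],1)); return P,r
def zoom(p,u0,u1,v0,v1,f,name):
    cv2.imwrite(f"pics/{name}.png",cv2.cvtColor(cv2.resize(p[v0:v1,u0:u1],None,fx=f,fy=f,interpolation=cv2.INTER_CUBIC),cv2.COLOR_RGB2BGR))
E
python3 - <<'E'
from h import *
X=np.load("pics/w1X.npy"); p=cv2.imread("pics/w1.png")[...,::-1]
rect(X,(450,330.6),32,33,45); rect(X,(518,287.5),32,33,45); rect(X,(465,408),95,10,20)
rect(X,(450,330.6),32,20,45); rect(X,(518,287.5),32,20,45)
zoom(p,180,340,130,290,4,"z1")
E
```

```text
n 1067 ctr [449.2 330.5] size [40.1 38.7] ang 13.0
n 693 ctr [517.6 286.6] size [37.7 39.4] ang 87.9
n 1469 ctr [457.8 423.9] size [156.8 155.2] ang 32.0
n 1130 ctr [449.2 330.5] size [40.1 38.7] ang 13.0
n 833 ctr [517.7 286.7] size [37.9 39.2] ang 87.1
```

View pics/z1.png

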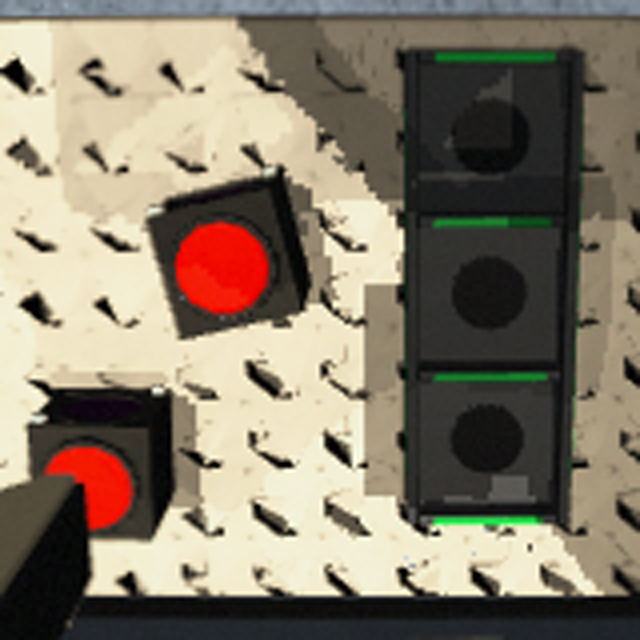

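```bash
python3 - <<'E'
from h import *
p=cv2.imread("pics/scene0.png")[...,::-1]
a=cv2.resize(p[232:282,185:225],None,fx=8,fy=8,interpolation=2)
b=cv2.resize(p[200:250,265:330],None,fx=8,fy=8,interpolation=2)
o=np.zeros((400,860,3),np.uint8); o[:,:320]=a; o[:,330:850]=b
o=(255*(o/255.)**0.5).astype(np.uint8)
cv2.imwrite("pics/z2.png",o[...,::-1])
q=cv2.imread("pics/w1.png")[...,::-1]
zoom((255*(q/255.)**0.5).astype(np.uint8),210,265,165,220,10,"z3")
E
```

```text
(no output)
```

View pics/z2.png

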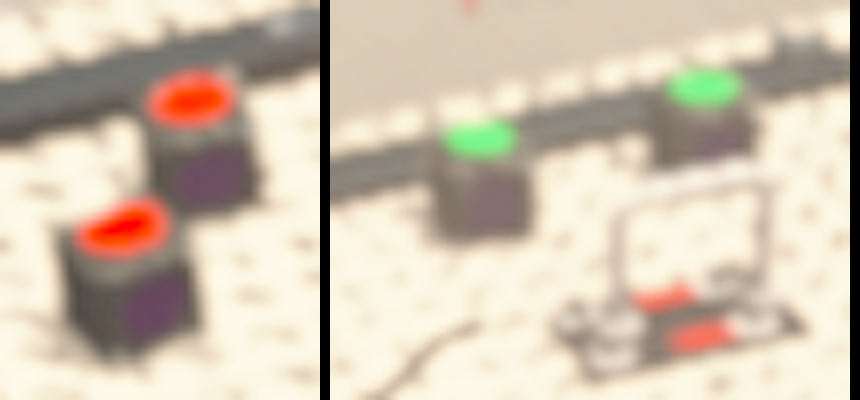

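View pics/z3.png

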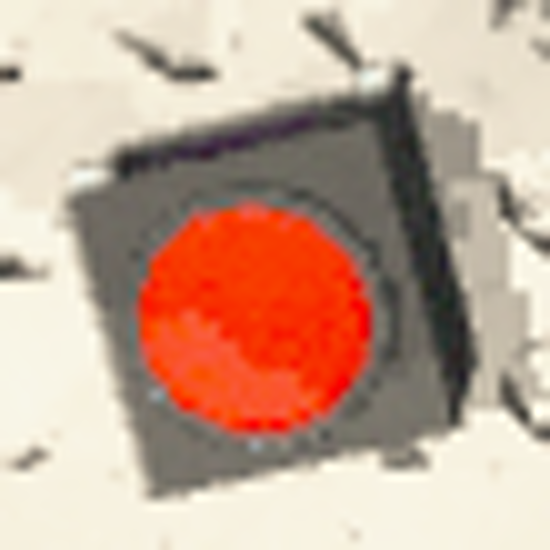

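play_rows(commands=[[58,-0.03,-0.6,0,0,0,0.72],[58,-0.03,-0.6,0,0,0,0.72],[58,-0.03,-0.52,0,0,0,0.72],[58,0,0,-0.95,0,0,0],[58,0,0,-0.95,0,0,0]])

```text
t: 1.7
ee_pos: [448.5, 331.1, 347.8]
tool_rot: [-0.354, 3.12, 0.002]
contact_force: [0.1, -0.3, 0.6]
finger_gap: 59.7
```

play_rows(commands=[[58,0,0,-0.95,0,0,0],[58,0,0,-0.95,0,0,0],[58,0,0,-0.5,0,0,0],[58,0,0,0,0,0,0],[58,0,0,0,0,0,0]])

```text
t: 2.2
ee_pos: [449.0, 331.3, 276.3]
tool_rot: [-0.355, 3.121, 0.0]
contact_force: [0.5, 0.1, -0.2]
finger_gap: 58.2
```

```bash
python3 - <<'E'
from h import *
state()
c,p,X=grab("wrist","w2")
for t in tags(p,X): print(*t)
rect(X,(450,330.6),32,33,45)
E
```

```text
t 2.2 ee [449.  331.3 276.3] gap 58.2 F [ 0.5  0.1 -0.2] M [ 0.09  0.04 -0.03] yaw_y(deg) 102.97 tilt 0.02 q [ 0.55  0.53  1.74  0.    0.88 -1.24]
r 19 [277.2 221.8] [439.2 327.5  41.8] [439.9 327.7  41.7]
r 118 [277.8 249. ] [460.1 332.7  41.8] [459.4 332.8  41.7]
n 2380 ctr [449.4 330.4] size [39.6 38. ] ang 12.6
```

View pics/w2.png

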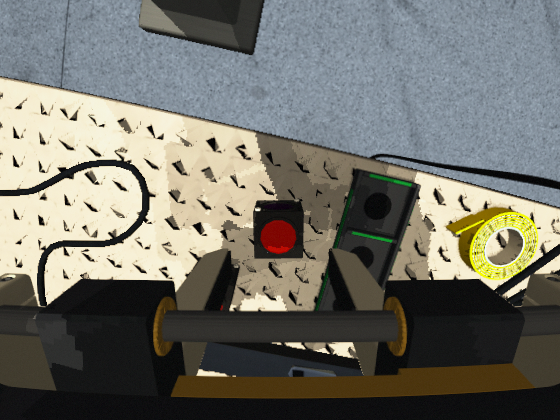

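play_rows(commands=[[58,0,0,-0.9,0,0,0],[58,0,0,-0.9,0,0,0],[58,0,0,-0.67,0,0,0],[58,0,0,0,0,0,0],[30,0,0,0,0,0,0]])

```text
t: 2.75
ee_pos: [449.7, 331.0, 202.9]
tool_rot: [-0.353, 3.121, 0.001]
contact_force: [-0.2, 0.2, -0.3]
finger_gap: 53.5
```

play_rows(commands=[[30,0,0,0,0,0,0],[30,0,0,0,0,0,0],[30,0,0,0.3,0,0,0],[30,0,0,0.9,0,0,0],[30,0,0,0.9,0,0,0]])

```text
t: 3.25
ee_pos: [449.3, 330.6, 266.0]
tool_rot: [0.353, -3.121, 0.0]
contact_force: [0.3, 0.1, -0.9]
finger_gap: 37.6
```

```bash
python3 - <<'E'
from h import *
state()
E
```

```text
t 3.25 ee [449.3 330.6 266. ] gap 37.6 F [ 0.3  0.1 -0.9] M [ 0.03  0.03 -0.  ] yaw_y(deg) 102.91 tilt 0.03 q [ 0.55  0.54  1.74  0.    0.86 -1.25]
```

play_rows(commands=[[30,0,-0.5,1,0,0,-0.72],[30,0,-0.95,1,0,0,-0.72],[30,0.1,-0.95,1,0,0,-0.72],[30,0.1,-0.95,1,0,0,0],[30,0.1,-0.95,0,0,0,0]])

```text
t: 3.75
ee_pos: [458.7, 200.7, 389.3]
tool_rot: [0.001, 3.135, 0.004]
contact_force: [0.4, 0.4, -1.9]
finger_gap: 38.0
```

play_rows(commands=[[30,0.1,-1,0,0,0,0],[30,0.1,-1,0,0,0,0],[30,0.1,-1,0,0,0,0],[30,0,-1,0,0,0,0],[30,0,-1,0,0,0,0]])

```text
t: 4.25
ee_pos: [467.1, 50.4, 385.5]
tool_rot: [0.001, 3.141, 0.0]
contact_force: [0.6, 0.5, -1.3]
finger_gap: 38.0
```

play_rows(commands=[[30,0,-1,0,0,0,0],[30,0,-1,0,0,0,0],[30,0,-1,0,0,0,0],[30,0,-1,0,0,0,0],[30,0,-0.5,0,0,0,0]])

```text
t: 4.75
ee_pos: [467.0, -85.1, 385.5]
tool_rot: [0.004, 3.141, -0.001]
contact_force: [-0.4, 0.4, -2.3]
finger_gap: 37.7
```

```bash
python3 - <<'E'
from h import *
state()
c,p,X=grab("wrist","w3"); np.save("pics/w3X.npy",X)
for t in tags(p,X): print(*t)
E
```

```text
t 4.75 ee [467.  -85.1 385.5] gap 37.7 F [-0.4  0.4 -2.3] M [0.1  0.   0.02] yaw_y(deg) 89.87 tilt 0.06 q [-0.28  0.24  1.86 -0.    1.04 -1.85]
```

View pics/w3.png

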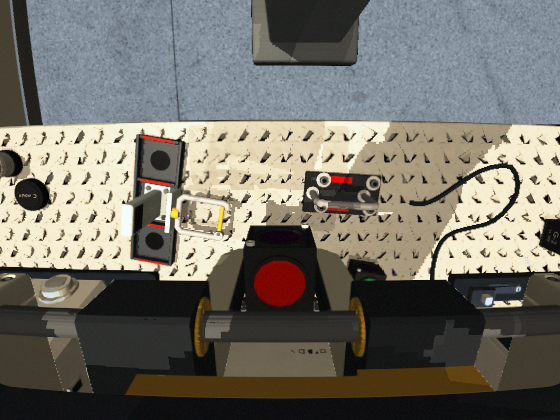

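```bash
python3 - <<'E'
from h import *
X=np.load("pics/w3X.npy"); p=cv2.imread("pics/w3.png")[...,::-1]
def sel(b,zl,zh):
    m=(X[...,0]>b[0])&(X[...,0]<b[1])&(X[...,1]>b[2])&(X[...,1]<b[3])&(X[...,2]>zl)&(X[...,2]<zh)
    P=X[m]; r=cv2.minAreaRect(P[:,:2].astype(np.float32)); print(len(P),np.round(r[0],1),np.round(r[1],1),round(r[2],2)); return P
print("tray walls");sel((370,580,-290,-150),9,17)
print("tray >2");sel((370,580,-290,-188),3,17)
print("handle top");P=sel((400,560,-290,-180),80,88); print(P.mean(0))
print("hook");P=sel((400,560,-210,-100),26,37);
print("plate");sel((380,540,-120,100),3,9)
print("hooptop");P=sel((380,540,-120,100),55,70);print(P.mean(0), P.min(0),P.max(0))
zoom(p,110,400,120,280,2.7,"z4")
E
```

```text
tray walls
1617 [ 491.5 -240.2] [ 60.9 190.8] 76.93
tray >2
4640 [ 487.4 -241.1] [ 88.2 185.6] 87.05
handle top
394 [ 475.8 -236.3] [12.1 34.3] 78.26
[ 475.26165049 -235.65422936   83.39040698]
hook
971 [ 486.3 -178.9] [70.7 48.9] 79.53
plate
2122 [444.3   9.5] [198.6 121.4] 73.62
hooptop
494 [465.8 -15.4] [67.8  8.6] 86.26
[464.96863769 -17.42375957  65.23636029] [460.05276572 -49.07907439  55.33238559] [471.17204471  18.59140686  68.90303405]
```

View pics/z4.png

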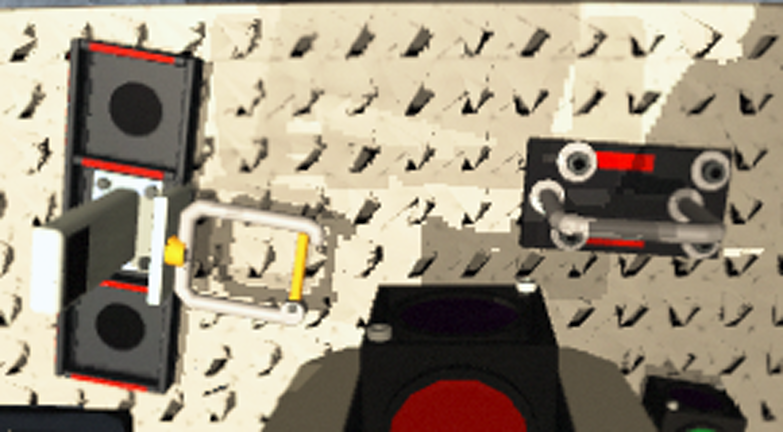

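play_rows(commands=[[30,-0.28,-0.95,0,0,0,-0.87],[30,-0.28,-0.95,0,0,0,-0.87],[30,-0.28,-0.95,0,0,0,0],[30,-0.28,-0.95,-0.5,0,0,0],[30,-0.28,-0.98,-0.8,0,0,0]])

```text
t: 5.3
ee_pos: [425.3, -227.5, 347.0]
tool_rot: [0.287, 3.125, -0.003]
contact_force: [0.2, 0.2, -2.9]
finger_gap: 37.8
```

play_rows(commands=[[30,0,0,-0.5,0,0,0],[30,0,0,0,0,0,0],[30,0,0,0,0,0,0]])

```text
t: 5.6
ee_pos: [425.7, -226.3, 331.5]
tool_rot: [0.287, 3.128, -0.0]
contact_force: [0.1, -0.9, -1.1]
finger_gap: 37.7
```

```bash
python3 - <<'E'
from h import *
state()
c,p,X=grab("wrist","w4"); np.save("pics/w4X.npy",X)
def sel(b,zl,zh):
    m=(X[...,0]>b[0])&(X[...,0]<b[1])&(X[...,1]>b[2])&(X[...,1]<b[3])&(X[...,2]>zl)&(X[...,2]<zh)
    P=X[m]; r=cv2.minAreaRect(P[:,:2].astype(np.float32)); print(len(P),np.round(r[0],1),np.round(r[1],1),round(r[2],2)); return P
print("walls");sel((370,460,-290,-170),10,18)
print("handle top");P=sel((440,560,-290,-180),80,88); print(P.mean(0))
E
```

```text
t 5.6 ee [ 425.7 -226.3  331.5] gap 37.7 F [ 0.1 -0.9 -1.1] M [ 0.02  0.04 -0.03] yaw_y(deg) 79.53 tilt 0.02 q [-0.59  0.33  1.9   0.    0.92 -1.97]
walls
580 [ 420.5 -226.7] [54.6 45.9] 80.2
handle top
0 [0. 0.] [0. 0.] 0.0
[nan nan nan]<stdin>:8: RuntimeWarning: Mean of empty slice.
  ret = um.true_divide(
```

View pics/w4.png

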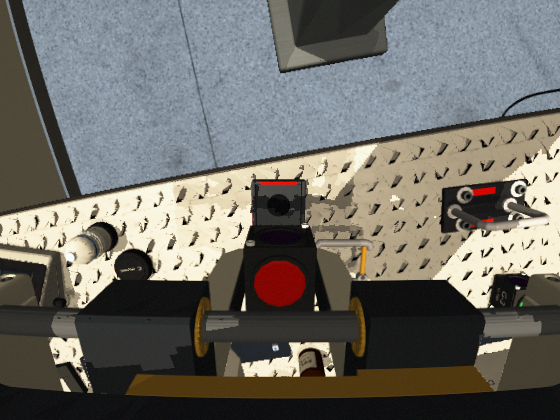

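play_rows(commands=[[30,-0.04,-0.04,-0.9,0,0,0.1],[30,0,0,-0.9,0,0,0],[30,0,0,-0.9,0,0,0],[30,0,0,-0.6,0,0,0],[30,0,0,-0.3,0,0,0]])

```text
t: 6.15
ee_pos: [424.6, -227.4, 222.3]
tool_rot: [-0.269, -3.13, -0.0]
contact_force: [-0.4, 0.5, -0.9]
finger_gap: 38.0
```

play_rows(commands=[[30,0,0,-0.3,0,0,0],[30,0,0,-0.21,0,0,0],[30,0,0,0,0,0,0],[30,0,0,0,0,0,0]])

```text
t: 6.55
ee_pos: [424.4, -228.0, 207.8]
tool_rot: [0.271, 3.129, -0.001]
contact_force: [0.0, -0.3, -1.5]
finger_gap: 37.9
```

```bash
python3 - <<'E'
from h import *
state()
E
```

```text
t 6.55 ee [ 424.4 -228.   207.8] gap 37.9 F [ 0.  -0.3 -1.5] M [0.06 0.02 0.05] yaw_y(deg) 80.11 tilt 0.04 q [-0.59  0.54  1.96 -0.    0.64 -1.99]
```

play_rows(commands=[[60,0,0,0,0,0,0],[60,0,0,0,0,0,0],[60,0,0,0.4,0,0,0],[60,0,0,0.9,0,0,0],[60,0,0,0.9,0,0,0]])

```text
t: 7.05
ee_pos: [424.1, -227.9, 274.8]
tool_rot: [-0.271, -3.129, -0.0]
contact_force: [-0.1, -0.9, 0.2]
finger_gap: 59.7
```

play_rows(commands=[[60,0,0,1,0,0,0.5],[60,0.5,0.5,1,0,0,1],[60,0.9,0.9,1,0,0,0],[60,0.9,1,0,0,0,0],[60,0.9,1,0,0,0,0]])

```text
t: 7.55
ee_pos: [520.9, -124.8, 365.6]
tool_rot: [0.025, 3.139, -0.001]
contact_force: [0.1, -0.5, -0.8]
finger_gap: 60.0
```

```bash
python3 - <<'E'
from h import *
state()
c,p,X=grab("wrist","w5"); np.save("pics/w5X.npy",X)
for t in tags(p,X): print(*t)
for n in ("scene","side"):
    c,p,X=grab(n,n+"5")
    for t in tags(p,X): print(n,*t)
E
```

```text
t 7.55 ee [ 520.9 -124.8  365.6] gap 60.0 F [ 0.1 -0.5 -0.8] M [-0.    0.01  0.01] yaw_y(deg) 89.07 tilt 0.17 q [-0.32  0.37  1.73 -0.    1.04 -1.88]
g 381 [414.2 251.1] [575.   21.5  41.9] [575.2  21.5  42.1]
g 382 [320.3 252.5] [574.5 -81.6  41.8] [574.6 -81.4  41.7]
r 678 [169.3 109.7] [ 424.7 -227.8   45.8] [ 424.7 -228.    45.3]
scene g 11 [283.3 216.5] [576.6  21.2  40.8] [576.8  22.1  40.7]
scene r 54 [208.4 244.5] [518.1 287.   40.5] [518.8 286.9  39.6]
side g 21 [294.5 211.9] [576.1  22.   39.1] [575.3  23.3  38.5]
side g 26 [311.2 227.3] [575.7 -80.4  39.7] [576.1 -78.8  39.4]
side r 15 [244.8 182.9] [517.8 284.   39.2] [518.1 283.8  39.4]
side r 8 [289.6 269. ] [ 416.3 -223.    45.4] [ 418.4 -225.5   45.1]
```

View pics/w5.png

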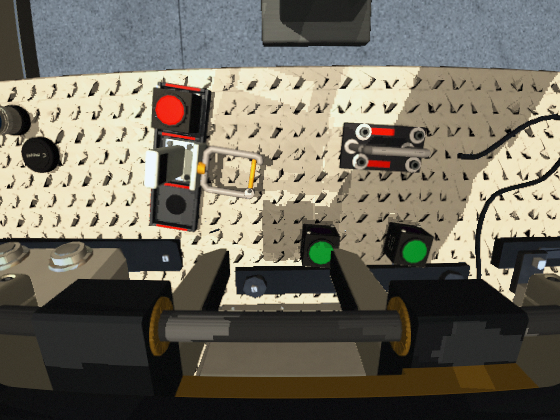

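```bash
python3 - <<'E'
from h import *
X=np.load("pics/w5X.npy"); p=cv2.imread("pics/w5.png")[...,::-1]
rect(X,(574.6,-81.5),30,33,45); rect(X,(575.1,21.5),30,33,45)
zoom((255*(p/255.)**0.6).astype(np.uint8),280,450,200,290,4.5,"z5")
E
```

```text
n 1037 ctr [573.8 -81.1] size [38.2 40.2] ang 82.9
n 1118 ctr [574.5  21.6] size [37.9 40.5] ang 80.5
```

View pics/z5.png

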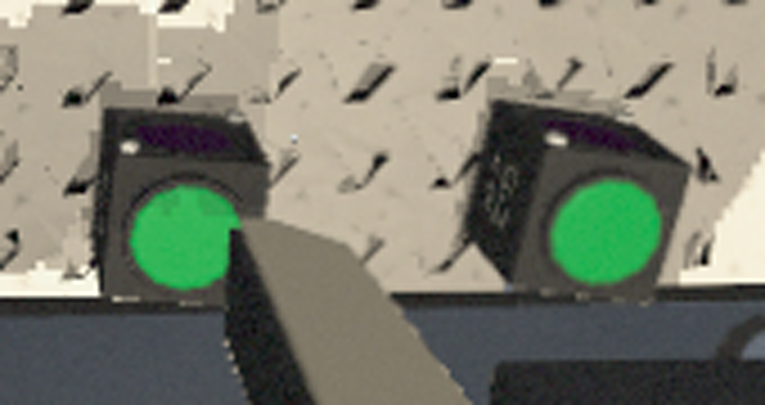

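play_rows(commands=[[60,0.89,0.72,0,0,0,-0.4],[60,0.89,0.72,0,0,0,-0.4],[60,0,0,-0.95,0,0,0],[60,0,0,-0.95,0,0,0],[60,0,0,-0.8,0,0,0]])

```text
t: 8.2
ee_pos: [572.9, -83.5, 281.6]
tool_rot: [-0.157, -3.137, 0.0]
contact_force: [0.1, -1.8, -1.2]
finger_gap: 59.7
```

play_rows(commands=[[60,0,0,0,0,0,0],[60,0,0,0,0,0,0]])

```text
t: 8.4
ee_pos: [573.5, -83.5, 283.3]
tool_rot: [0.157, 3.138, -0.0]
contact_force: [-0.3, 0.1, 0.3]
finger_gap: 60.0
```

```bash
python3 - <<'E'
from h import *
state()
c,p,X=grab("wrist","w6")
for t in tags(p,X): print(*t)
rect(X,(574.6,-81.5),30,33,45); rect(X,(575.1,21.5),30,33,45)
E
```

```text
t 8.4 ee [573.5 -83.5 283.3] gap 60.0 F [-0.3  0.1  0.3] M [ 0.01 -0.03 -0.02] yaw_y(deg) 84.26 tilt 0.01 q [-0.22  0.55  1.67 -0.    0.92 -1.7 ]
g 829 [414.8 221. ] [575.1  21.6  41.9] [575.3  22.1  41.8]
g 29 [296.4 229.9] [572.9 -70.2  41.9] [572.9 -70.2  41.8]
g 69 [281.7 245.7] [584.8 -82.8  41.7] [584.6 -82.5  41.7]
r 1207 [48.  48.6] [ 425.  -227.5   45.8] [ 424.7 -228.    45.8]
n 2261 ctr [573.7 -80.5] size [38.1 40.1] ang 83.7
n 2341 ctr [574.6  21.8] size [38.7 40.4] ang 80.0
```

View pics/w6.png

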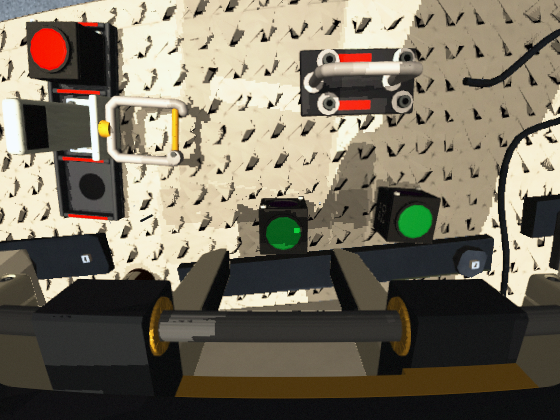

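play_rows(commands=[[60,0.02,0.09,-0.9,0,0,0],[60,0,0,-0.9,0,0,0],[60,0,0,-0.9,0,0,0],[60,0,0,0,0,0,0],[30,0,0,0,0,0,0]])

```text
t: 8.95
ee_pos: [574.7, -80.4, 202.9]
tool_rot: [0.156, 3.136, -0.0]
contact_force: [-0.2, -0.2, 1.0]
finger_gap: 55.8
```

play_rows(commands=[[30,0,0,0,0,0,0],[30,0,0,0,0,0,0],[30,0,0,0,0,0,0],[30,0,0,0.5,0,0,0],[30,0,0,0.95,0,0,0]])

```text
t: 9.45
ee_pos: [573.7, -79.9, 244.9]
tool_rot: [-0.156, -3.135, -0.001]
contact_force: [0.1, -0.2, -1.0]
finger_gap: 38.1
```

play_rows(commands=[[30,0,0,1,0,0,0],[30,0,0,1,0,0,0],[30,-0.2,0.5,1,0,0,0.5],[30,-0.3,1,1,0,0,0.5],[30,-0.3,1,0.5,0,0,0]])

```text
t: 9.95
ee_pos: [549.8, -4.5, 383.5]
tool_rot: [-0.01, 3.138, -0.001]
contact_force: [-0.2, 0.7, -1.0]
finger_gap: 37.6
```

play_rows(commands=[[30,-0.3,1,0,0,0,0],[30,-0.3,1,0,0,0,0],[30,-0.3,1,0,0,0,0],[30,-0.3,1,0,0,0,0],[30,-0.3,1,0,0,0,0]])

```text
t: 10.45
ee_pos: [504.4, 146.1, 381.1]
tool_rot: [-0.008, 3.141, 0.0]
contact_force: [0.4, 0.6, -1.6]
finger_gap: 37.8
```

play_rows(commands=[[30,0,1,0,0,0,0],[30,0,1,0,0,0,0],[30,0,1,0,0,0,0],[30,0,1,0,0,0,0],[30,0,1,0,0,0,0]])

```text
t: 10.95
ee_pos: [504.8, 296.1, 381.1]
tool_rot: [-0.009, 3.141, 0.0]
contact_force: [0.9, -0.3, -1.5]
finger_gap: 37.9
```

```bash
python3 - <<'E'
from h import *
state()
c,p,X=grab("wrist","w7"); np.save("pics/w7X.npy",X)
for t in tags(p,X): print(*t)
E
```

```text
t 10.95 ee [504.8 296.1 381.1] gap 37.9 F [ 0.9 -0.3 -1.5] M [0.06 0.   0.01] yaw_y(deg) 90.32 tilt 0.04 q [ 0.45  0.44  1.58 -0.    1.12 -1.13]
g 348 [ 49.7 258.8] [574.8  22.3  41.6] [574.7  21.9  41.4]
r 414 [270.3 213.7] [517.6 286.5  41.8] [517.1 286.6  41.6]
```

View pics/w7.png

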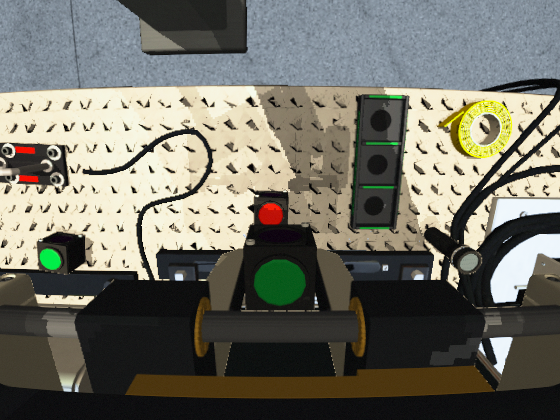

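```bash
python3 - <<'E'
from h import *
X=np.load("pics/w7X.npy"); p=cv2.imread("pics/w7.png")
m=(X[...,0]>370)&(X[...,0]<560)&(X[...,1]>370)&(X[...,1]<450)&(X[...,2]>11)&(X[...,2]<17)
P=X[m][:,:2].astype(np.float32)
print(cv2.minAreaRect(P), P.min(0),P.max(0))
# torch
m=(X[...,0]>500)&(X[...,0]<620)&(X[...,1]>470)&(X[...,1]<560)&(X[...,2]>78)&(X[...,2]<92); print(X[m].mean(0), m.sum())
E
```

```text
((467.1490478515625, 410.6006774902344), (152.80398559570312, 55.9426383972168), 0.2981443703174591) [390.7395  382.53018] [543.4334  438.78625]
[554.94190832 489.09657058  83.54269216] 555
```

play_rows(commands=[[30,-0.73,0.95,0,0,0,0],[30,-0.73,0.95,0,0,0,0],[30,-0.73,0.95,-0.3,0,0,0],[30,-0.73,0.95,-0.9,0,0,0],[30,0,0,-0.9,0,0,0]])

```text
t: 11.5
ee_pos: [415.3, 411.3, 317.6]
tool_rot: [-0.014, 3.14, 0.003]
contact_force: [0.6, -0.0, -1.3]
finger_gap: 38.0
```

play_rows(commands=[[30,0,0,0,0,0,0],[30,0,0,0,0,0,0]])

```text
t: 11.7
ee_pos: [417.9, 408.7, 318.0]
tool_rot: [-0.008, 3.141, 0.0]
contact_force: [-1.0, 0.1, -0.6]
finger_gap: 37.5
```

```bash
python3 - <<'E'
from h import *
state()
c,p,X=grab("wrist","w8"); np.save("pics/w8X.npy",X)
m=(X[...,0]>370)&(X[...,0]<560)&(X[...,1]>370)&(X[...,1]<450)&(X[...,2]>11)&(X[...,2]<17)
P=X[m][:,:2].astype(np.float32)
print(cv2.minAreaRect(P), P.min(0),P.max(0))
E
```

```text
t 11.7 ee [417.9 408.7 318. ] gap 37.5 F [-1.   0.1 -0.6] M [ 0.03 -0.02 -0.01] yaw_y(deg) 90.29 tilt 0.01 q [ 0.69  0.51  1.64 -0.    0.99 -0.88]
((410.5638122558594, 410.4906311035156), (41.97892761230469, 54.36441421508789), 1.1597074270248413) [389.87277 383.27847] [432.09906 438.00302]
```

View pics/w8.png

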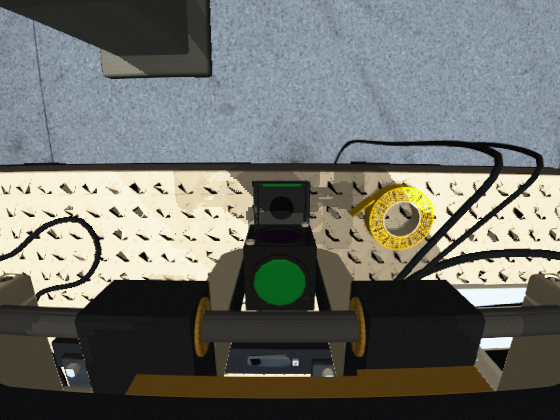

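play_rows(commands=[[30,-0.02,0.05,-0.9,0,0,0],[30,0,0,-0.9,0,0,0],[30,0,0,-0.9,0,0,0],[30,0,0,-0.4,0,0,0],[30,0,0,-0.3,0,0,0]])

```text
t: 12.25
ee_pos: [417.7, 410.3, 215.4]
tool_rot: [-0.007, 3.141, 0.001]
contact_force: [0.3, -0.2, -0.7]
finger_gap: 37.9
```

play_rows(commands=[[30,0,0,-0.26,0,0,0],[30,0,0,0,0,0,0],[30,0,0,0,0,0,0]])

```text
t: 12.55
ee_pos: [417.3, 410.6, 207.8]
tool_rot: [-0.008, 3.141, 0.001]
contact_force: [-0.7, 0.4, -1.5]
finger_gap: 38.0
```

Release, lift, and go to above the second red cube (517.3, 286.6).

play_rows(commands=[[60,0,0,0,0,0,0],[60,0,0,0,0,0,0],[60,0,0,0.4,0,0,0],[60,0,0,0.9,0,0,0],[60,0,0,0.9,0,0,0]])

```text
t: 13.05
ee_pos: [417.0, 410.4, 274.6]
tool_rot: [0.009, -3.141, 0.0]
contact_force: [-0.1, 0.1, 0.5]
finger_gap: 60.0
```

play_rows(commands=[[60,0.8,-1,0.6,0,0,-0.4],[60,0.8,-1,0,0,0,0],[60,0.8,-1,0,0,0,0],[60,0.8,-1,0,0,0,0],[60,0,0,0,0,0,0]])

```text
t: 13.55
ee_pos: [515.2, 287.6, 292.2]
tool_rot: [0.063, 3.139, 0.0]
contact_force: [0.4, -0.1, 1.4]
finger_gap: 60.0
```

```bash
python3 - <<'E'
from h import *
state()
c,p,X=grab("wrist","w9"); np.save("pics/w9X.npy",X)
for t in tags(p,X): print(*t)
rect(X,(517.5,286.5),30,33,45)
E
```

```text
t 13.55 ee [515.2 287.6 292.2] gap 60.0 F [ 0.4 -0.1  1.4] M [-0.04  0.03 -0.  ] yaw_y(deg) 87.7 tilt 0.1 q [ 0.43  0.56  1.64 -0.    0.94 -1.1 ]
g 1125 [445.4  92.8] [417.1 410.7  45.9] [417.  411.4  45.9]
r 488 [278.5 233.9] [520.2 286.8  41.8] [519.  286.6  42. ]
n 2123 ctr [518.1 286.3] size [37.9 40.6] ang 88.6
```

View pics/w9.png

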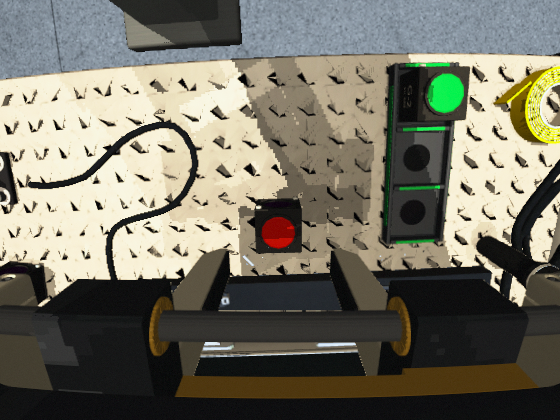

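play_rows(commands=[[60,0.07,-0.04,-0.9,0,0,0.05],[60,0,0,-0.9,0,0,0],[60,0,0,-0.9,0,0,0],[60,0,0,-0.3,0,0,0],[30,0,0,0,0,0,0]])

```text
t: 14.1
ee_pos: [514.5, 289.8, 200.6]
tool_rot: [-0.048, -3.14, 0.001]
contact_force: [-0.3, 0.4, 0.4]
finger_gap: 55.6
```

play_rows(commands=[[30,0,0,0,0,0,0],[30,0,0,0,0,0,0],[30,0,0,0,0,0,0],[30,0,0,0.5,0,0,0],[30,0,0,0.95,0,0,0]])

```text
t: 14.6
ee_pos: [514.7, 289.0, 244.5]
tool_rot: [-0.049, -3.138, 0.002]
contact_force: [1.3, -0.0, -0.1]
finger_gap: 37.9
```

play_rows(commands=[[30,0,-0.3,1,0,0,0],[30,0,-0.9,1,0,0,0],[30,0,-1,1,0,0,0],[30,0,-1,1,0,0,0],[30,0,-1,0.5,0,0,0]])

```text
t: 15.1
ee_pos: [514.9, 162.1, 383.3]
tool_rot: [0.049, 3.137, 0.001]
contact_force: [1.0, 0.2, -1.0]
finger_gap: 38.0
```

play_rows(commands=[[30,0,-1,0,0,0,0],[30,0,-1,0,0,0,0],[30,0,-1,0,0,0,0],[30,0,-1,0,0,0,0],[30,0,-1,0,0,0,0]])

```text
t: 15.6
ee_pos: [514.7, 12.0, 380.8]
tool_rot: [0.049, 3.14, -0.0]
contact_force: [0.8, -0.3, -1.1]
finger_gap: 37.8
```

play_rows(commands=[[30,0,-1,0,0,0,0],[30,0,-1,0,0,0,0],[30,0,-1,0,0,0,0],[30,0,-1,0,0,0,-0.6],[30,0,-1,0,0,0,-0.6]])

```text
t: 16.1
ee_pos: [514.7, -137.9, 380.8]
tool_rot: [0.25, 3.131, -0.0]
contact_force: [1.0, 0.5, -0.3]
finger_gap: 37.7
```

```bash
python3 - <<'E'
from h import *
state()
c,p,X=grab("wrist","w10"); np.save("pics/w10X.npy",X)
for t in tags(p,X): print(*t)
E
```

```text
t 16.1 ee [ 514.7 -137.9  380.8] gap 37.7 F [ 1.   0.5 -0.3] M [-0.    0.03 -0.  ] yaw_y(deg) 80.86 tilt 0.06 q [-0.35  0.35  1.72  0.    1.07 -1.76]
g 375 [427.4 231.9] [575.   21.6  41.9] [575.3  21.1  41.7]
r 578 [177.5 131.6] [ 424.5 -227.8   45.7] [ 424.6 -228.    45.8]
```

View pics/w10.png

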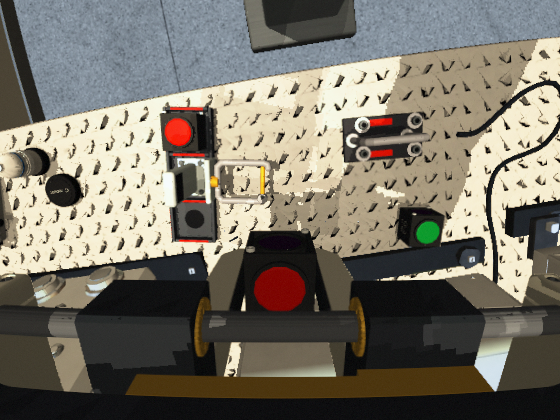

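```bash
cat >> h.py <<'E'
def sel(X,b,zl,zh,nm=""):
    m=(X[...,0]>b[0])&(X[...,0]<b[1])&(X[...,1]>b[2])&(X[...,1]<b[3])&(X[...,2]>zl)&(X[...,2]<zh)
    P=X[m]
    if len(P)<5: print(nm,"few"); return P
    r=cv2.minAreaRect(P[:,:2].astype(np.float32)); print(nm,len(P),np.round(r[0],1),np.round(r[1],1),round(r[2],2),"mean",P.mean(0).round(1)); return P
E
python3 - <<'E'
from h import *
X=np.load("pics/w10X.npy")
sel(X,(400,560,-290,-180),81,88,"handle")
sel(X,(400,560,-203,-100),28,37,"hook")
sel(X,(500,570,-290,-200),11,17,"farwalls")
sel(X,(380,570,-290,-200),11,17,"walls")
sel(X,(430,500,-100,100),58,72,"hoop")
E
```

```text
handle 439 [ 475.9 -236.4] [13.2 32.5] 79.27 mean [ 475.6 -235.9   83.6]
hook 943 [ 487.2 -174.3] [60.5 48.7] 80.83 mean [ 484.8 -174.1   34.7]
farwalls 542 [ 537.5 -252. ] [61.4 77.1] 79.36 mean [ 534.1 -247.1   13.7]
walls 1200 [ 487.5 -239.6] [ 60.1 182.4] 77.09 mean [ 479.6 -234.9   13.8]
hoop 561 [465.8 -16.2] [66.   8.4] 86.68 mean [465.6 -18.5  65.7]
```

play_rows(commands=[[30,0.08,-0.9,0,0,0,-0.1],[30,0.08,-0.9,0,0,0,0],[30,0.08,-0.9,-0.3,0,0,0],[30,0.08,-0.87,-0.8,0,0,0],[30,0,0,-0.6,0,0,0]])

```text
t: 16.65
ee_pos: [524.5, -246.1, 328.7]
tool_rot: [0.266, 3.129, -0.002]
contact_force: [-0.1, 0.8, -1.1]
finger_gap: 37.8
```

play_rows(commands=[[30,0,0,0,0,0,0],[30,0,0,0,0,0,0]])

```text
t: 16.85
ee_pos: [524.8, -243.6, 329.6]
tool_rot: [0.262, 3.13, -0.0]
contact_force: [0.1, 1.0, -1.4]
finger_gap: 37.5
```

```bash
python3 - <<'E'
from h import *
state()
c,p,X=grab("wrist","w11"); np.save("pics/w11X.npy",X)
for t in tags(p,X): print(*t)
sel(X,(400,560,-290,-180),81,88,"handle")
sel(X,(400,560,-203,-100),28,37,"hook")
for t in tags(p,X,(80,300)): print(*t)
E
```

```text
t 16.85 ee [ 524.8 -243.6  329.6] gap 37.5 F [ 0.1  1.  -1.4] M [-0.06  0.    0.02] yaw_y(deg) 80.42 tilt 0.02 q [-0.52  0.49  1.65  0.    1.01 -1.92]
g 398 [551.3 221.4] [575.3  18.8  41.9] [575.1  18.6  41.6]
r 896 [277.6  98.5] [ 424.8 -228.1   45.8] [ 424.8 -228.2   45.8]
handle 691 [ 475.9 -237.1] [12.  33.6] 80.66 mean [ 475.5 -236.8   83.7]
hook 1339 [ 487.9 -174. ] [61.4 48. ] 80.8 mean [ 485.6 -173.6   34.8]
r 19 [278.2 268.5] [ 516.4 -242.7  168.8] [ 516.4 -242.6  168.7]
```

View pics/w11.png

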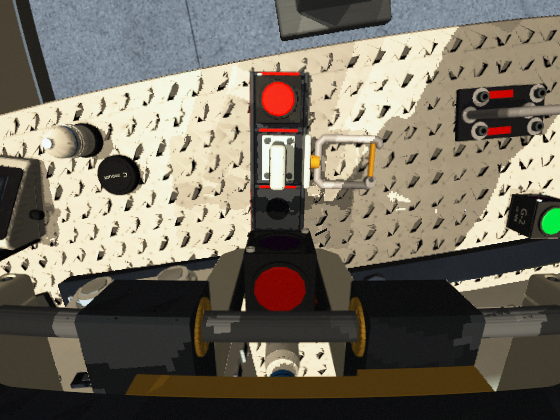

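play_rows(commands=[[30,-0.01,-0.05,-0.9,0,0,0],[30,0,0,-0.9,0,0,0],[30,0,0,-0.9,0,0,0],[30,0,0,-0.6,0,0,0],[30,0,0,-0.3,0,0,0]])

```text
t: 17.4
ee_pos: [524.6, -244.9, 220.4]
tool_rot: [-0.262, -3.131, -0.0]
contact_force: [-0.4, 0.8, -0.7]
finger_gap: 37.6
```

play_rows(commands=[[30,0,0,-0.3,0,0,0],[30,0,0,-0.2,0,0,0],[30,0,0,0,0,0,0],[30,0,0,0,0,0,0]])

```text
t: 17.8
ee_pos: [524.7, -245.4, 206.2]
tool_rot: [0.262, 3.13, -0.001]
contact_force: [-0.5, -0.5, -1.2]
finger_gap: 37.7
```

Release, lift, then go to the second green at (575.2, 21.5), yaw 80.

play_rows(commands=[[60,0,0,0,0,0,0],[60,0,0,0,0,0,0],[60,0,0,0.4,0,0,0],[60,0,0,0.9,0,0,0],[60,0,0,0.9,0,0,0]])

```text
t: 18.3
ee_pos: [524.4, -245.3, 272.9]
tool_rot: [-0.263, -3.13, -0.0]
contact_force: [0.8, 0.3, 1.1]
finger_gap: 59.9
```

play_rows(commands=[[60,0,0.3,0.9,0,0,0],[60,0.2,1,0,0,0,0],[60,0.2,1,0,0,0,0],[60,0.2,1,0,0,0,0],[60,0.2,1,0,0,0,0]])

```text
t: 18.8
ee_pos: [548.5, -115.2, 299.7]
tool_rot: [0.263, 3.13, -0.0]
contact_force: [0.3, -0.4, -0.9]
finger_gap: 60.3
```

play_rows(commands=[[60,0.2,1,0,0,0,0],[60,0.2,1,0,0,0,0],[60,0.2,1,0,0,0,0],[60,0.2,1,0,0,0,0],[60,0.1,0.6,0,0,0,0]])

```text
t: 19.3
ee_pos: [575.6, 23.6, 299.6]
tool_rot: [0.261, 3.13, 0.0]
contact_force: [1.5, -0.7, -0.2]
finger_gap: 60.0
```

play_rows(commands=[[60,0,0,0,0,0,0]])

```text
t: 19.4
ee_pos: [575.6, 23.5, 299.4]
tool_rot: [0.259, 3.13, 0.0]
contact_force: [0.5, -0.1, 0.1]
finger_gap: 60.0
```

```bash
python3 - <<'E'
from h import *
state()
c,p,X=grab("wrist","w12"); np.save("pics/w12X.npy",X)
for t in tags(p,X): print(*t)
rect(X,(575,21),30,33,45)
E
```

```text
t 19.4 ee [575.6  23.5 299.4] gap 60.0 F [ 0.5 -0.1  0.1] M [-0.   -0.03  0.04] yaw_y(deg) 80.54 tilt 0.06 q [-0.04  0.52  1.67  0.    0.94 -1.45]
g 25 [286.9 225.2] [576.4  29.8  41.5] [576.5  29.8  41.6]
g 72 [277.1 236.7] [584.9  20.1  41.9] [584.4  20.2  42. ]
n 2026 ctr [574.3  22.1] size [38.1 40.2] ang 81.1
```

View pics/w12.png

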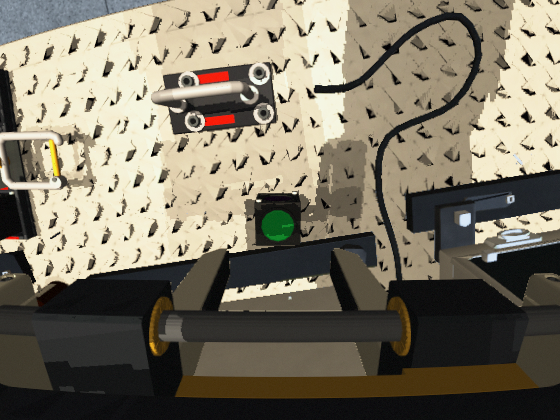

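play_rows(commands=[[60,-0.03,-0.05,-0.9,0,0,0],[60,0,0,-0.9,0,0,0],[60,0,0,-0.9,0,0,0],[60,0,0,-0.53,0,0,0],[30,0,0,0,0,0,0]])

```text
t: 19.95
ee_pos: [574.0, 19.4, 200.2]
tool_rot: [-0.264, -3.127, 0.0]
contact_force: [0.2, -0.3, -0.1]
finger_gap: 55.5
```

play_rows(commands=[[30,0,0,0,0,0,0],[30,0,0,0,0,0,0],[30,0,0,0,0,0,0],[30,0,0,0.5,0,0,0],[30,0,0,0.95,0,0,0]])

```text
t: 20.45
ee_pos: [574.0, 20.2, 245.2]
tool_rot: [-0.262, -3.128, 0.0]
contact_force: [-0.2, 0.1, -0.9]
finger_gap: 37.8
```

play_rows(commands=[[30,0,0,1,0,0,0],[30,-0.2,0.5,1,0,0,0.6],[30,-0.3,1,1,0,0,0.5],[30,-0.3,1,0,0,0,0.5],[30,-0.3,1,0,0,0,0]])

```text
t: 20.95
ee_pos: [541.0, 126.1, 337.5]
tool_rot: [-0.003, 3.139, 0.001]
contact_force: [-0.8, 0.2, -1.1]
finger_gap: 37.7
```

play_rows(commands=[[30,-0.3,1,0,0,0,0],[30,-0.3,1,0,0,0,0],[30,-0.3,1,0,0,0,0],[30,-0.3,1,0,0,0,0],[30,-0.3,1,0,0,0,0]])

```text
t: 21.45
ee_pos: [495.8, 276.3, 336.5]
tool_rot: [-0.0, 3.141, 0.001]
contact_force: [0.1, -0.4, -1.2]
finger_gap: 37.7
```

play_rows(commands=[[30,-0.3,1,0,0,0,0],[30,-0.3,1,0,0,0,0],[30,-0.3,1,0,0,0,0],[30,-0.2,0.8,0,0,0,0],[30,0,0,0,0,0,0]])

```text
t: 21.95
ee_pos: [462.4, 391.3, 336.4]
tool_rot: [-0.004, 3.141, 0.002]
contact_force: [-1.2, -0.3, -1.0]
finger_gap: 37.5
```

```bash
python3 - <<'E'
from h import *
state()
c,p,X=grab("wrist","w13"); np.save("pics/w13X.npy",X)
for t in tags(p,X): print(*t)
sel(X,(370,560,370,450),11,17,"rack")
E
```

```text
t 21.95 ee [462.4 391.3 336.4] gap 37.5 F [-1.2 -0.3 -1. ] M [-0.02 -0.02  0.  ] yaw_y(deg) 90.16 tilt 0.08 q [ 0.63  0.52  1.57  0.    1.05 -0.95]
g 467 [302.2 163.5] [415.3 411.8  45.8] [416.7 410.8  45.5]
rack 1196 [449.5 410.8] [118.2  54.8] 0.15 mean [435.4 413.1  13.9]
```

View pics/w13.png

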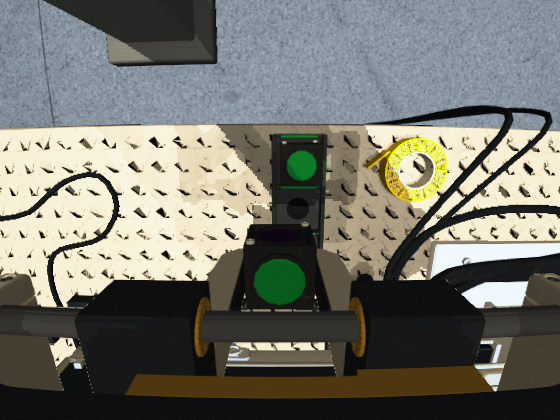

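play_rows(commands=[[30,0.15,0.64,0,0,0,0],[30,0,0,-0.9,0,0,0],[30,0,0,-0.9,0,0,0],[30,0,0,-0.9,0,0,0],[30,0,0,-0.5,0,0,0]])

```text
t: 22.5
ee_pos: [468.1, 407.1, 237.8]
tool_rot: [-0.001, -3.14, 0.002]
contact_force: [-0.6, -0.1, -1.0]
finger_gap: 38.0
```

play_rows(commands=[[30,0,0,-0.4,0,0,0],[30,0,0,0,0,0,0],[30,0,0,0,0,0,0]])

```text
t: 22.8
ee_pos: [468.4, 408.3, 228.1]
tool_rot: [0.0, 3.141, 0.001]
contact_force: [-0.1, -0.6, -0.5]
finger_gap: 37.6
```

```bash
python3 - <<'E'
from h import *
state()
E
```

```text
t 22.8 ee [468.4 408.3 228.1] gap 37.6 F [-0.1 -0.6 -0.5] M [ 0.1  -0.07  0.03] yaw_y(deg) 90.0 tilt 0.06 q [ 0.64  0.69  1.58 -0.    0.87 -0.93]
```

play_rows(commands=[[30,-0.04,0.07,-0.3,0,0,0],[30,0,0,-0.3,0,0,0],[30,0,0,-0.14,0,0,0],[30,0,0,0,0,0,0],[30,0,0,0,0,0,0]])

```text
t: 23.3
ee_pos: [467.0, 410.6, 205.9]
tool_rot: [-0.001, 3.141, 0.001]
contact_force: [-3.0, -2.1, 12.0]
finger_gap: 37.6
```

play_rows(commands=[[60,0,0,0,0,0,0],[60,0,0,0,0,0,0],[60,0,0,0.4,0,0,0],[60,0,0,0.9,0,0,0],[60,0,0,0.9,0,0,0]])

```text
t: 23.8
ee_pos: [466.8, 410.4, 272.0]
tool_rot: [0.0, -3.141, 0.001]
contact_force: [-0.4, 1.1, 1.1]
finger_gap: 60.1
```

play_rows(commands=[[60,0,-0.5,1,0,0,0],[60,0.4,-1,1,0,0,0],[60,0.4,-1,1,0,0,0],[60,0,-1,0.5,0,0,0],[60,0,-1,0,0,0,0]])

```text
t: 24.3
ee_pos: [491.1, 274.4, 379.1]
tool_rot: [-0.0, 3.137, 0.003]
contact_force: [0.1, -0.1, -0.1]
finger_gap: 60.0
```

```bash
python3 - <<'E'
from h import *
state()
for n in ("wrist","scene","side"):
    c,p,X=grab(n,n+"14")
    for t in tags(p,X): print(n,*t)
E
```

```text
t 24.3 ee [491.1 274.4 379.1] gap 60.0 F [ 0.1 -0.1 -0.1] M [ 0.01 -0.06 -0.04] yaw_y(deg) 90.0 tilt 0.27 q [ 0.43  0.4   1.65 -0.    1.09 -1.14]
wrist g 563 [413.4 131.5] [417.1 410.7  45.9] [417.2 411.   45.9]
wrist g 457 [408.6 179.3] [465.9 411.   45.9] [466.3 411.2  46. ]
scene g 43 [167.3 264.1] [464.3 413.   44.9] [463.7 411.8  44.5]
scene g 76 [172.  273.4] [418.  410.3  44. ] [425.  409.5  40.1]
side g 12 [218.5 171.5] [465.4 412.6  42.7] [465.9 414.3  42.1]
side r 24 [329.3 260.9] [ 527.5 -247.6   45.4] [ 526.7 -247.1   44.5]
side r 16 [292.1 268.1] [ 423.6 -223.7   45.8] [ 423.5 -224.3   44.9]
```

View pics/wrist14.png

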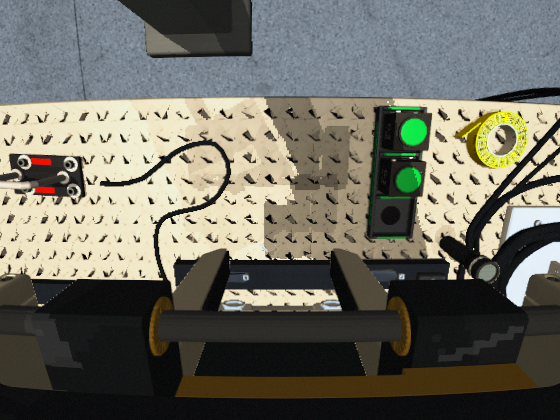

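View pics/side14.png

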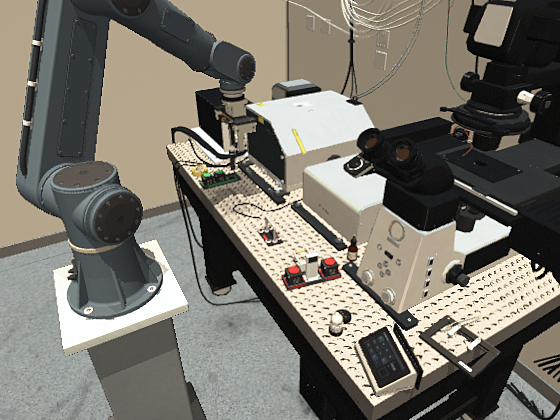

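play_rows(commands=[[60,0,-1,0,0,0,0],[60,0,-1,0,0,0,0],[60,0,-1,0,0,0,0],[60,0,-1,0,0,0,0],[60,0,-1,0,0,0,0]])

```text
t: 24.95
ee_pos: [490.9, 125.2, 376.1]
tool_rot: [-0.002, 3.142, 0.0]
contact_force: [0.6, -0.4, -0.1]
finger_gap: 60.0
```

play_rows(commands=[[60,0,-1,0,0,0,0],[60,0,-1,0,0,0,0],[60,0,-1,0,0,0,0],[60,0,-1,0,0,0,0],[60,0,-0.6,0,0,0,0]])

```text
t: 25.45
ee_pos: [491.2, -13.4, 376.1]
tool_rot: [0.0, 3.141, -0.0]
contact_force: [0.8, 0.2, 0.6]
finger_gap: 59.5
```

play_rows(commands=[[60,0,0,0,0,0,0]])

```text
t: 25.55
ee_pos: [491.2, -13.4, 376.0]
tool_rot: [0.002, 3.141, -0.0]
contact_force: [0.3, 0.3, -0.5]
finger_gap: 59.8
```

```bash
python3 - <<'E'
from h import *
state()
c,p,X=grab("wrist","w15"); np.save("pics/w15X.npy",X)
for t in tags(p,X): print(*t)
sel(X,(430,500,-100,100),59,72,"hoop")
sel(X,(440,500,-70,50),12,55,"legs")
sel(X,(400,560,-290,-180),81,88,"handle")
sel(X,(400,560,-203,-100),28,37,"hook")
m=(X[...,0]>400)&(X[...,0]<540)&(X[...,1]>-110)&(X[...,1]<90)&(X[...,2]>-5)&(X[...,2]<10)
q=p.astype(int).sum(-1)
d=m&(q<150)
n,l,st,ce=cv2.connectedComponentsWithStats(d.astype(np.uint8))
for i in range(1,n):
    if st[i,4]>300: print(st[i],ce[i]); P=X[l==i]; print(cv2.minAreaRect(P[:,:2].astype(np.float32)),P[:,2].mean())
zoom(p,220,360,100,220,5,"z15")
E
```

```text
t 25.55 ee [491.2 -13.4 376. ] gap 59.8 F [ 0.3  0.3 -0.5] M [ 0.04 -0.03 -0.02] yaw_y(deg) 89.92 tilt 0.01 q [-0.12  0.28  1.83 -0.    1.03 -1.69]
r 528 [ 71.4 142.6] [ 424.7 -227.7   45.7] [ 424.7 -227.9   45.5]
r 412 [ 72.8 236.9] [ 527.8 -245.6   45.6] [ 528.3 -245.8   45.7]
hoop 539 [465.8 -15.1] [66.3  8.1] 86.14 mean [465.3 -14.8  65.6]
legs 310 [465.9  -9.8] [80.1 41.2] 85.93 mean [464.5  -6.4  19.4]
handle 396 [ 475.9 -236.2] [12.6 33.7] 76.98 mean [ 475.2 -235.3   83.5]
hook 956 [ 487.5 -174.4] [61.5 49.2] 79.81 mean [ 485.3 -174.7   34.6]
[ 243  152   79   41 1175] [283.15659574 168.34978723]
((456.837890625, -7.725650787353516), (94.51528930664062, 38.0334358215332), 77.31678771972656) 6.144606676176753
```

View pics/w15.png

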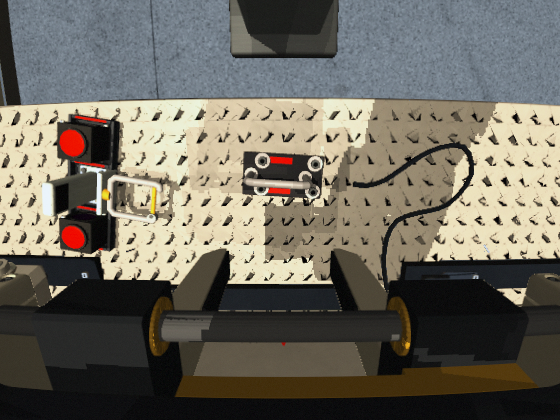

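View pics/z15.png

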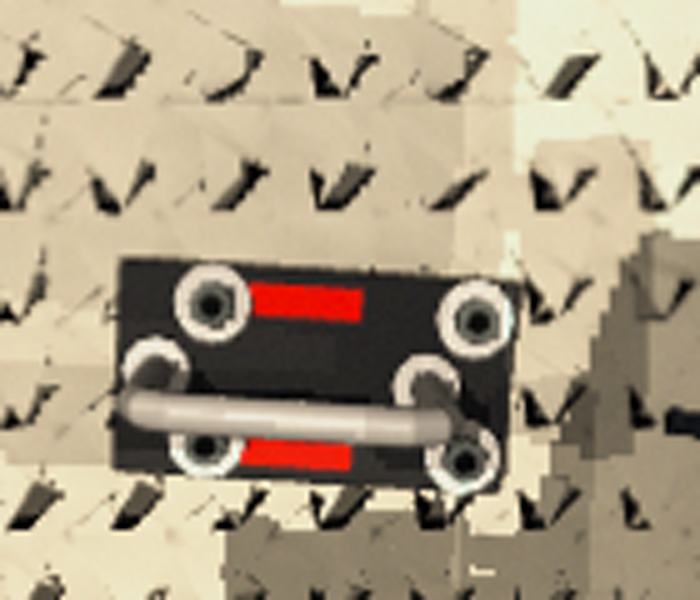

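```bash
python3 - <<'E'
from h import *
X=np.load("pics/w15X.npy"); c=calibration("wrist")
a,b=rays(c)
def at(u,v,z):
    from scipy.ndimage import map_coordinates as mc
    s=[mc(a,[[v],[u]],order=1)[0],mc(b,[[v],[u]],order=1)[0],1]
    o=-c["R"].T@c["t"]; d=c["R"].T@np.array(s); return (o+d*(z-o[2])/d[2]).round(1)
P=[at(220+x/5-.4,100+y/5-.4,6)[:2] for x,y in((120,258),(520,283),(500,492),(113,468))]
print(P,np.mean(P,0)); P=np.array(P)
for i,j in((0,1),(3,2)): d=P[j]-P[i]; print(np.degrees(np.arctan2(d[1],d[0])),np.hypot(*d))
for i,j in((0,3),(1,2)): d=P[j]-P[i]; print(np.degrees(np.arctan2(d[1],d[0])),np.hypot(*d))
# leg feet collars (157,362),(428,385) z~9
print(at(220+155/5,100+372/5,8),at(220+428/5,100+388/5,8))
E
```

```text
[array([438.6, -52.8]), array([444.3,  38.2]), array([493.1,  35.2]), array([487.2, -56. ])] [465.8   -8.85]
86.41582601644338 91.17834172653065
86.29852317541544 91.39064503547395
-3.7671239192219614 48.70523585817028
-3.517854395801777 48.89212615544553
[464.8 -44.9   8. ] [468.6  18.    8. ]
```

play_rows(commands=[[60,0,-1,0,0,0,-0.82],[60,-0.1,-1,0,0,0,-0.81],[60,-0.1,-1,0,0,0,0],[60,-0.1,-1,0,0,0,0],[60,-0.1,-1,0,0,0,0]])

```text
t: 26.1
ee_pos: [479.3, -162.3, 376.0]
tool_rot: [0.265, 3.13, 0.0]
contact_force: [-0.5, -0.1, -0.2]
finger_gap: 60.0
```

play_rows(commands=[[60,-0.1,-1,0,0,0,0],[60,0,-1,0,0,0,0],[60,0,-0.45,-0.8,0,0,0],[60,0,0,-0.8,0,0,0],[60,0,0,0,0,0,0]])

```text
t: 26.6
ee_pos: [475.9, -234.9, 325.4]
tool_rot: [-0.267, -3.126, -0.004]
contact_force: [-0.6, -0.8, -0.2]
finger_gap: 59.8
```

play_rows(commands=[[60,0,0,0,0,0,0]])

```text
t: 26.7
ee_pos: [476.5, -235.2, 328.3]
tool_rot: [-0.266, -3.13, -0.001]
contact_force: [-0.3, -0.5, 0.3]
finger_gap: 59.9
```

```bash
python3 - <<'E'
from h import *
state()
c,p,X=grab("wrist","w16"); np.save("pics/w16X.npy",X)
for t in tags(p,X): print(*t)
sel(X,(440,520,-290,-180),80,88,"handle")
sel(X,(400,560,-203,-100),28,37,"hook")
E
```

```text
t 26.7 ee [ 476.5 -235.2  328.3] gap 59.9 F [-0.3 -0.5  0.3] M [-0.01  0.05 -0.04] yaw_y(deg) 80.29 tilt 0.03 q [-0.55  0.41  1.77  0.    0.96 -1.95]
r 773 [277.1 158.8] [ 424.7 -228.1   45.8] [ 424.9 -228.2   45.8]
r 549 [277.1 270.8] [ 528.3 -246.1   45.8] [ 528.6 -246.1   45.9]
handle 615 [ 475.8 -236.8] [12.6 33.5] 79.71 mean [ 475.2 -236.7   83.6]
hook 1193 [ 487.3 -174.9] [60.6 49.3] 78.82 mean [ 484.5 -173.6   34.8]
```

View pics/w16.png

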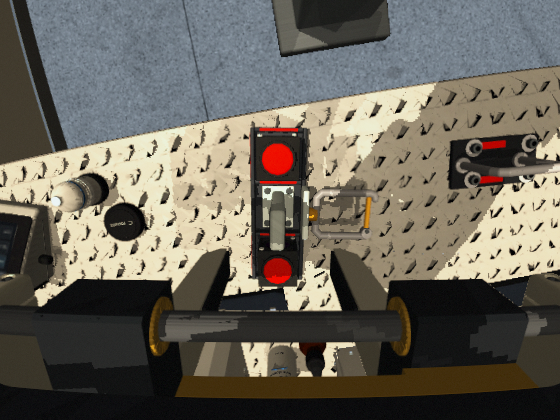

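play_rows(commands=[[60,0,-0.05,-0.9,0,0,0],[60,0,0,-0.9,0,0,0],[60,0,0,-0.9,0,0,0],[60,0,0,-0.33,0,0,0],[60,0,0,0,0,0,0]], grip_force=50)

```text
t: 27.25
ee_pos: [476.1, -237.2, 237.1]
tool_rot: [-0.267, -3.13, -0.001]
contact_force: [0.1, 0.3, 0.5]
finger_gap: 60.2
```

play_rows(commands=[[30,0,0,0,0,0,0],[20,0,0,0,0,0,0],[4,0,0,0,0,0,0],[4,0,0,0,0,0,0],[4,0,0,0,0,0,0]])

```text
t: 27.75
ee_pos: [475.9, -237.6, 237.4]
tool_rot: [0.268, 3.13, -0.0]
contact_force: [-0.2, 0.3, 0.1]
finger_gap: 24.9
```

```bash
python3 - <<'E'
from h import *
state()
c,p,X=grab("wrist","w17"); np.save("pics/w17X.npy",X)
for t in tags(p,X): print(*t)
sel(X,(400,560,-203,-100),28,37,"hook")
E
```

```text
t 27.75 ee [ 475.9 -237.6  237.4] gap 24.9 F [-0.2  0.3  0.1] M [ 0.03 -0.   -0.03] yaw_y(deg) 80.23 tilt 0.03 q [-0.55  0.55  1.82 -0.    0.76 -1.95]
r 1756 [280.5 174. ] [ 424.7 -228.1   45.8] [ 424.9 -228.2   45.5]
r 21 [265. 205.] [ 441.9 -240.4   41.7] [ 441.9 -240.5   41.5]
r 115 [280.2 344.8] [ 539.  -247.9   45.6] [ 539.1 -247.5   45.7]
hook 2115 [ 485.3 -174.5] [61.5 44.8] 79.15 mean [ 480.  -172.5   34.6]
```

View pics/w17.png

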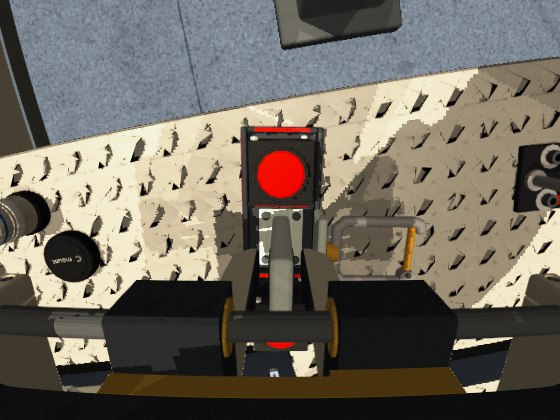

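Still closing; continue, then lift gently.

play_rows(commands=[[4,0,0,0,0,0,0],[4,0,0,0,0,0,0],[4,0,0,0,0,0,0],[4,0,0,0,0,0,0]])

```text
t: 28.2
ee_pos: [475.8, -237.5, 237.0]
tool_rot: [-0.267, -3.13, -0.0]
contact_force: [0.0, 2.9, 1.5]
finger_gap: 11.7
```

play_rows(commands=[[4,0,0,0.2,0,0,0],[4,0,0,0.4,0,0,0],[4,0,0,0.4,0,0,0],[4,0,0,0,0,0,0],[4,0,0,0,0,0,0]])

```text
t: 28.7
ee_pos: [475.8, -237.6, 267.4]
tool_rot: [0.268, 3.129, -0.001]
contact_force: [-1.1, 1.0, -7.2]
finger_gap: 11.8
```

```bash
python3 - <<'E'
from h import *
state()
c,p,X=grab("wrist","w18"); np.save("pics/w18X.npy",X)
for t in tags(p,X,(40,100)): print(*t)
sel(X,(400,560,-203,-100),58,75,"hook")
c,p,X=grab("side","s18")
for t in tags(p,X,(40,100)): print(*t)
zoom(p,230,380,200,320,5,"z18")
E
```

```text
t 28.7 ee [ 475.8 -237.6  267.4] gap 11.8 F [-1.1  1.  -7.2] M [-0.02 -0.02  0.01] yaw_y(deg) 80.22 tilt 0.05 q [-0.55  0.5   1.81 -0.    0.83 -1.95]
r 225 [279.6 129.5] [ 400.5 -224.4   44.9] [ 400.5 -224.2   45.1]
r 1753 [278.9 174. ] [ 424.5 -229.    76.2] [ 424.7 -229.3   76.1]
r 52 [279.5 206. ] [ 450.7 -233.2   44.9] [ 450.6 -233.2   45.1]
r 129 [280.1 345. ] [ 538.7 -248.    76.1] [ 538.6 -247.7   76.1]
hook 2252 [ 484.8 -175.5] [61.3 47. ] 76.53 mean [ 481.1 -172.8   65.2]
r 28 [330. 252.] [ 529.5 -245.2   73.7] [ 530.3 -245.1   72.7]
r 57 [293.6 261.1] [ 424.3 -229.8   74.1] [ 426.1 -227.1   73.1]
r 9 [285.4 273.1] [ 399.1 -230.6   44.1] [ 398.6 -229.7   43.4]
```

View pics/z18.png

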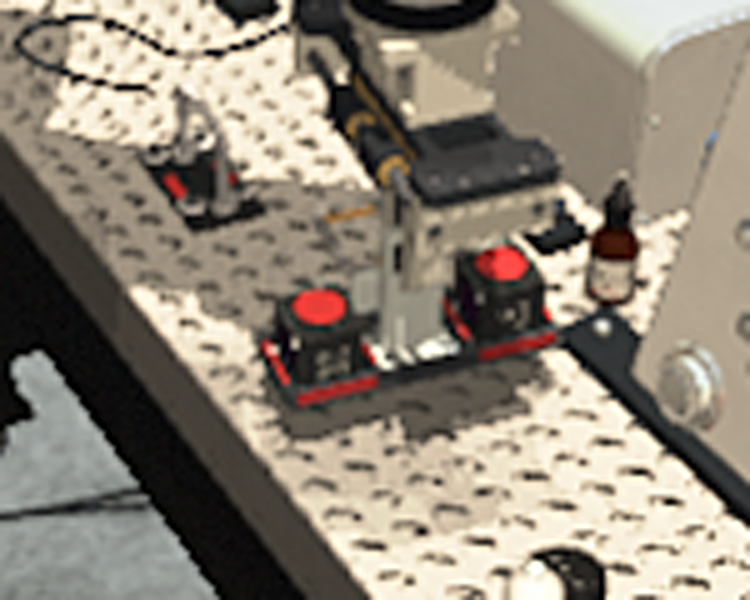

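play_rows(commands=[[4,-0.13,0.3,0,0,0,0.2],[4,-0.13,0.5,0,0,0,0.3],[4,-0.13,0.6,0,0,0,0.3],[4,-0.13,0.6,0,0,0,0.2],[4,-0.14,0.4,0,0,0,0]])

```text
t: 29.3
ee_pos: [455.5, -163.4, 267.0]
tool_rot: [-0.1, -3.14, -0.001]
contact_force: [-1.1, 1.2, -6.9]
finger_gap: 12.0
```

play_rows(commands=[[4,0,0,0,0,0,0],[4,0,0,0,0,0,0]])

```text
t: 29.5
ee_pos: [456.2, -165.2, 267.3]
tool_rot: [0.102, 3.139, -0.001]
contact_force: [-0.1, -0.3, -7.1]
finger_gap: 11.9
```

```bash
python3 - <<'E'
from h import *
state()
c,p,X=grab("wrist","w19"); np.save("pics/w19X.npy",X)
for t in tags(p,X,(50,100)): print(*t)
sel(X,(400,540,-135,-62),58,75,"hook")
sel(X,(430,500,-62,30),56,72,"hooptop")
E
```

```text
t 29.5 ee [ 456.2 -165.2  267.3] gap 11.9 F [-0.1 -0.3 -7.1] M [-0.04 -0.06  0.  ] yaw_y(deg) 86.27 tilt 0.05 q [-0.44  0.44  1.93 -0.    0.77 -1.95]
r 1763 [279.6 173.8] [ 404.1 -161.7   76.1] [ 404.5 -161.8   75.8]
r 25 [282. 205.] [ 423.4 -161.5   71.8] [ 423.4 -161.5   72. ]
r 126 [279.8 345. ] [ 519.8 -169.2   76. ] [ 519.9 -169.3   76. ]
hook 2544 [ 459.7 -103.8] [65.7 47. ] 85.82 mean [ 455.7 -104.    65.1]
hooptop 1145 [465.8 -17.4] [66.3  8.4] 86.03 mean [464.6 -21.   64.9]
```

View pics/w19.png

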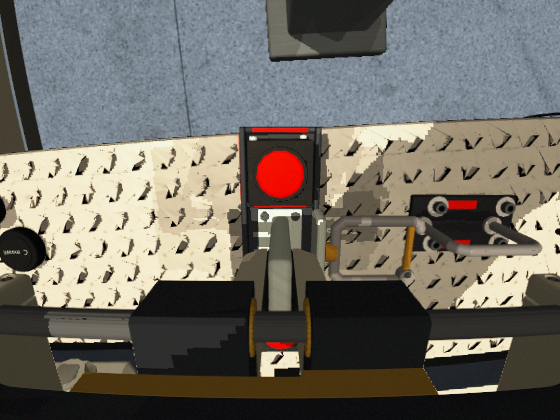

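play_rows(commands=[[4,0,0,-0.4,0,0,0],[4,0,0,-0.35,0,0,0],[4,0,0,-0.15,0,0,0],[4,0,0,-0.07,0,0,0],[4,0,0,0,0,0,0]])

```text
t: 30.05
ee_pos: [456.0, -165.6, 237.7]
tool_rot: [-0.104, -3.139, -0.0]
contact_force: [-0.5, 0.7, -7.5]
finger_gap: 12.0
```

play_rows(commands=[[4,0,0,-0.04,0,0,0],[4,0,0,0,0,0,0]])

```text
t: 30.25
ee_pos: [456.2, -165.7, 237.0]
tool_rot: [0.103, 3.139, -0.001]
contact_force: [1.2, -0.0, -6.1]
finger_gap: 11.5
```

```bash
python3 - <<'E'
from h import *
state()
c,p,X=grab("wrist","w20"); np.save("pics/w20X.npy",X)
for t in tags(p,X,(35,100)): print(*t)
sel(X,(400,540,-140,-62),27,37,"hook")
E
```

```text
t 30.25 ee [ 456.2 -165.7  237. ] gap 11.5 F [ 1.2 -0.  -6.1] M [-0.02 -0.    0.  ] yaw_y(deg) 86.23 tilt 0.05 q [-0.44  0.49  1.94 -0.    0.7  -1.95]
r 1769 [279.7 173.4] [ 404.  -162.    45.8] [ 404.3 -162.1   45.8]
r 123 [279.8 345. ] [ 519.9 -169.6   45.7] [ 520.2 -169.7   45.7]
hook 2417 [ 459.  -107.1] [69.8 47. ] 84.52 mean [ 455.  -104.1   34.6]
```

View pics/w20.png

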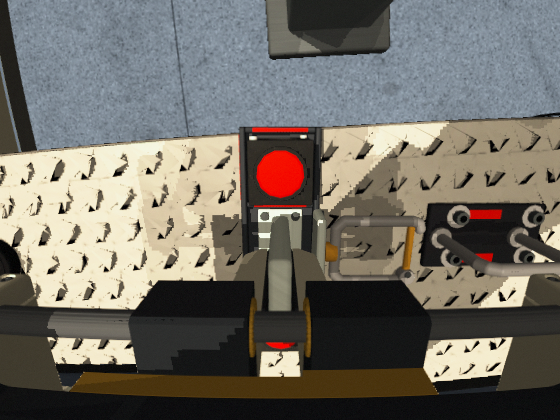

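play_rows(commands=[[4,0,0,-0.03,0,0,0],[4,0,0,0,0,0,0],[4,0.013,0.2,0,0,0,0],[4,0.013,0.2,0,0,0,0],[4,0.013,0.2,0,0,0,0]])

```text
t: 30.8
ee_pos: [458.0, -148.2, 237.1]
tool_rot: [0.102, 3.136, -0.004]
contact_force: [1.8, -2.8, -0.2]
finger_gap: 11.7
```

play_rows(commands=[[4,0,0,0,0,0,0]])

```text
t: 30.9
ee_pos: [458.0, -147.7, 236.9]
tool_rot: [0.102, 3.137, -0.003]
contact_force: [1.9, -0.4, 7.8]
finger_gap: 11.9
```

```bash
python3 - <<'E'
from h import *
state()
c,p,X=grab("wrist","w21"); np.save("pics/w21X.npy",X)
for t in tags(p,X,(35,100)): print(*t)
zoom(p,310,560,180,300,3,"z21")
E
```

```text
t 30.9 ee [ 458.  -147.7  236.9] gap 11.9 F [ 1.9 -0.4  7.8] M [0.18 0.06 0.22] yaw_y(deg) 86.28 tilt 0.2 q [-0.41  0.49  1.96 -0.    0.7  -1.91]
r 1783 [278.6 173.2] [ 406.  -145.    45.8] [ 406.4 -145.1   45.9]
r 115 [279.8 344.9] [ 522.2 -151.9   45.7] [ 522.5 -151.6   45.7]
```

View pics/z21.png

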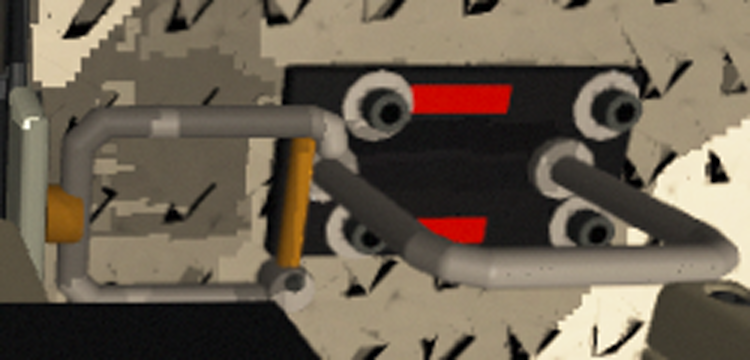

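play_rows(commands=[[4,0.013,0.2,0.01,0,0,0],[4,0.013,0.2,0,0,0,0],[4,0.013,0.2,0,0,0,0]])

```text
t: 31.25
ee_pos: [459.1, -130.4, 237.0]
tool_rot: [0.102, 3.137, -0.004]
contact_force: [-1.3, -13.4, 2.7]
finger_gap: 11.7
```

```bash
python3 - <<'E'
from h import *
state()
c,p,X=grab("wrist","w22"); np.save("pics/w22X.npy",X)
for t in tags(p,X,(35,100)): print(*t)
zoom(p,310,560,180,300,3,"z22")
E
```

```text
t 31.25 ee [ 459.1 -130.4  237. ] gap 11.7 F [ -1.3 -13.4   2.7] M [-2.43  0.64  0.23] yaw_y(deg) 86.27 tilt 0.24 q [-0.37  0.48  1.97 -0.    0.69 -1.88]
r 1781 [277.1 173. ] [ 407.  -128.7   45.9] [ 407.5 -128.7   46. ]
r 115 [279.5 344.9] [ 523.1 -135.    45.9] [ 523.5 -134.6   45.7]
```

View pics/z22.png

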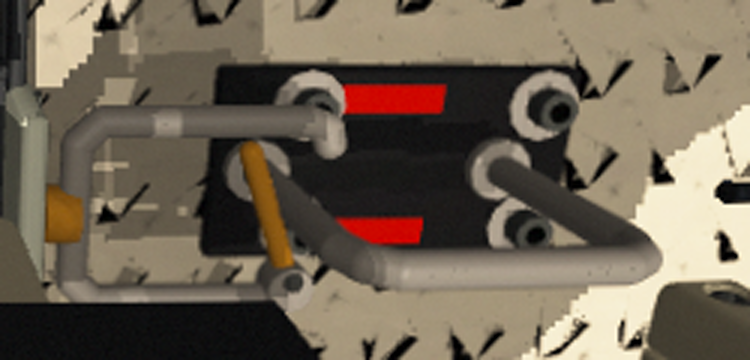

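play_rows(commands=[[4,0.013,0.2,0,0,0,0],[4,0.013,0.2,0,0,0,0],[4,0.013,0.2,0,0,0,0],[4,0.013,0.2,0,0,0,0],[4,0.013,0.2,0,0,0,0]])

```text
t: 31.8
ee_pos: [461.4, -100.4, 237.1]
tool_rot: [0.103, 3.136, -0.004]
contact_force: [3.0, -8.0, 1.8]
finger_gap: 11.7
```

```bash
python3 - <<'E'
from h import *
state()
c,p,X=grab("wrist","w23"); np.save("pics/w23X.npy",X)
for t in tags(p,X,(35,100)): print(*t)
zoom(p,310,560,180,300,3,"z23")
E
```

```text
t 31.8 ee [ 461.4 -100.4  237.1] gap 11.7 F [ 3.  -8.   1.8] M [-1.44 -0.22  0.07] yaw_y(deg) 86.25 tilt 0.28 q [-0.31  0.47  1.98 -0.    0.68 -1.82]
r 1779 [277.4 173.1] [409.4 -98.4  45.9] [409.9 -98.5  46. ]
r 120 [279.5 344.9] [ 525.7 -105.    45.8] [ 526.1 -104.8   45.9]
```

View pics/z23.png

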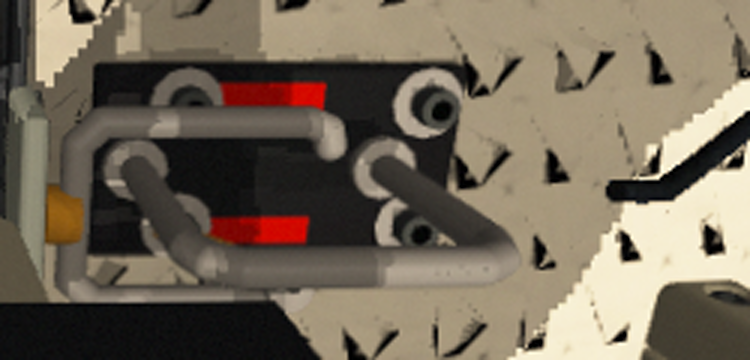

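Distance is now about 55 mm. Continue in smaller steps.

play_rows(commands=[[4,0.008,0.12,0,0,0,0],[4,0.008,0.12,0,0,0,0],[4,0,0,0,0,0,0]])

```text
t: 32.15
ee_pos: [461.5, -92.6, 237.0]
tool_rot: [0.102, 3.137, -0.002]
contact_force: [3.7, -2.9, 5.3]
finger_gap: 11.5
```

play_rows(commands=[[4,0.003,0.05,0,0,0,0],[4,0,0,0,0,0,0]])

```text
t: 32.35
ee_pos: [461.6, -91.4, 237.0]
tool_rot: [0.103, 3.137, -0.002]
contact_force: [1.9, -6.2, 5.7]
finger_gap: 11.7
```

```bash
python3 - <<'E'
from h import *
state()
c,p,X=grab("wrist","w24"); np.save("pics/w24X.npy",X)
for t in tags(p,X,(35,100)): print(*t)
zoom(p,310,560,180,300,3,"z24")
E
```

```text
t 32.35 ee [461.6 -91.4 237. ] gap 11.7 F [ 1.9 -6.2  5.7] M [-1.09  0.13  0.16] yaw_y(deg) 86.25 tilt 0.18 q [-0.29  0.47  1.98 -0.    0.68 -1.8 ]
r 1780 [277.2 173.1] [409.4 -89.4  45.8] [409.8 -89.4  45.9]
r 120 [279.7 344.9] [525.7 -95.7  45.6] [525.9 -95.7  45.8]
```

View pics/z24.png

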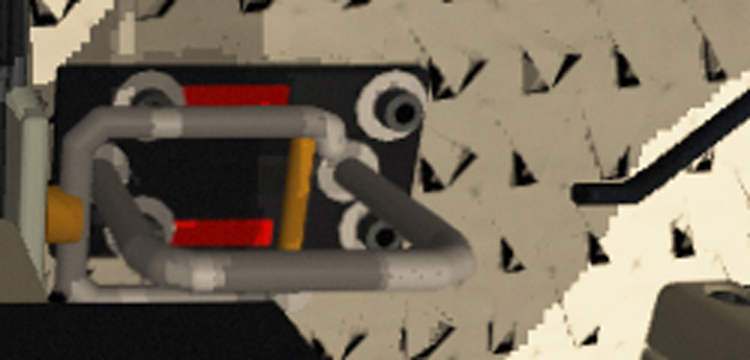

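play_rows(commands=[[4,-0.006,-0.1,0,0,0,0],[4,0,0,0,0,0,0],[20,0,0,0,0,0,0],[30,0,0,0,0,0,0],[30,0,0,0,0,0,0]])

```text
t: 32.9
ee_pos: [460.6, -93.9, 236.0]
tool_rot: [-0.104, -3.139, -0.0]
contact_force: [-0.2, -0.5, 0.4]
finger_gap: 28.6
```

play_rows(commands=[[34,0,0,0,0,0,0],[34,0,0,0,0,0,0],[34,0,0,0.3,0,0,0],[34,0,0,0.6,0,0,0],[34,0,0,0.9,0,0,0]])

```text
t: 33.4
ee_pos: [460.4, -93.8, 290.5]
tool_rot: [-0.103, -3.138, -0.001]
contact_force: [0.1, -0.5, 0.8]
finger_gap: 34.2
```

play_rows(commands=[[34,0,0,1,0,0,0],[34,0,0,1,0,0,0],[34,0,0,1,0,0,0],[34,0,0,1,0,0,0],[34,0,0,0,0,0,0]])

```text
t: 33.9
ee_pos: [461.0, -93.9, 414.3]
tool_rot: [0.103, 3.133, -0.003]
contact_force: [-0.4, 0.0, -0.6]
finger_gap: 33.7
```

```bash
python3 - <<'E'
from h import *
state()
c,p,X=grab("wrist","w25"); np.save("pics/w25X.npy",X)
for t in tags(p,X,(35,100)): print(*t)
sel(X,(400,520,-150,-60),80,88,"handle")
for n in ("scene","side"):
    c2,p2,X2=grab(n,n+"25")
    for t in tags(p2,X2,(35,100)): print(n,*t)
E
```

```text
t 33.9 ee [461.  -93.9 414.3] gap 33.7 F [-0.4  0.  -0.6] M [ 0.02 -0.    0.04] yaw_y(deg) 86.23 tilt 0.38 q [-0.3   0.19  1.84 -0.    1.1  -1.81]
r 454 [279.5 149.6] [409.1 -90.8  45.7] [409.1 -90.9  45.7]
r 332 [280.4 237.6] [514.4 -96.7  45.7] [514.5 -96.7  45.8]
handle 353 [461.8 -93.2] [11.8 34.1] 85.95 mean [460.8 -93.4  83.5]
scene g 66 [168.4 263.6] [465.9 409.9  44.5] [466.6 408.9  43.5]
scene g 76 [172.1 273.4] [417.6 410.2  44.2] [424.  409.5  41.2]
side g 8 [219.4 172.5] [464.4 400.8  43.8] [465.5 399.1  43.3]
side r 28 [297.  234.6] [515.  -96.2  43.7] [514.7 -94.4  43.2]
side r 45 [264.6 244.5] [408.6 -91.2  43.3] [409.6 -91.9  43.4]
```

View pics/w25.png

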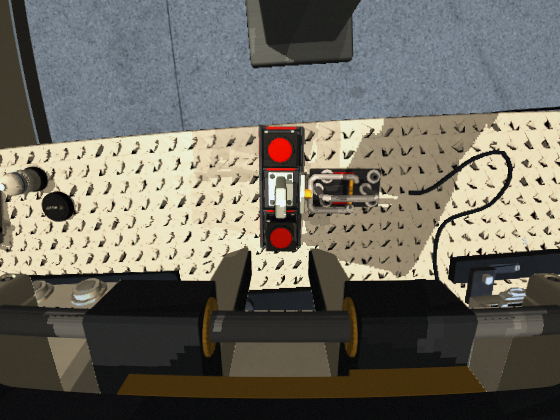

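View pics/side25.png

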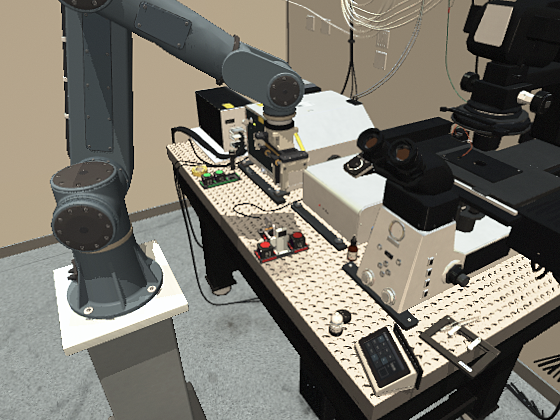

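View pics/scene25.png

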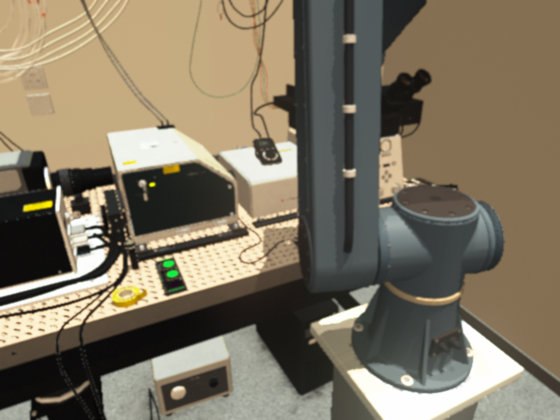

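```bash
python3 - <<'E'
from h import *
p=cv2.imread("pics/w25.png")[...,::-1]
zoom(p,250,400,110,260,4,"z25")
E
```

```text
(no output)
```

View pics/z25.png

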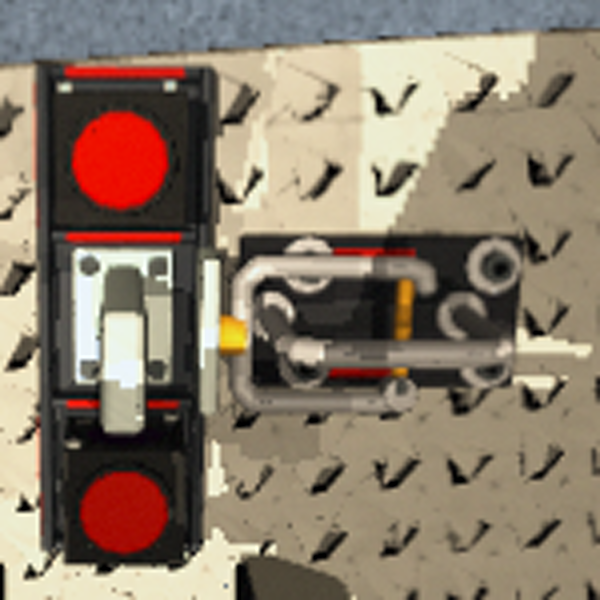

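The gate (px 403,300–375) runs straight across the mouth, so it is shut. The near leg lies inside the hook and both reds are seated.

```bash
python3 - <<'E'
from h import *
state(); print(arm.job_done())
E
```

```text
t 34.05 ee [460.4 -93.8 409.8] gap 34.5 F [ 0.  -0.2 -0.2] M [ 0.05 -0.01 -0.03] yaw_y(deg) 86.23 tilt 0.03 q [-0.3   0.2   1.84 -0.    1.1  -1.8 ]
the job is handed in; nothing more can be done
None
```

The job is handed in at 34 s. Both green cubes are in the pass rack, both red cubes are in the reject tray, and the tray is clipped to the tie-down hoop. The interface gives no verdict, so this rests on my last camera and force checks.

- **Cubes:** only two green and two red cubes were there, and no third green showed in any view. The wrist camera read the tag tops of all four seated cubes at 45.7–46 mm, against 46 mm expected for fully down. The side camera read the tags 2–3 mm lower, on very few pixels, so I went by the wrist camera.
- **Carry:** I lifted the tray about 30 mm. Both red tags read 76.1 mm high, so it was level. I then set it down in front of the hoop and pushed it forward.
- **Clip:** the last close-up shows the gate lying straight across the mouth with the near leg inside the hook. By my measurements the leg is about 48 mm ahead of the tray's origin. The gate angle itself was judged by eye.
- **End state:** the arm is clear above the tray, with near-zero force at the wrist. The bystanders showed no visible movement in the last pictures; I did not measure their shifts. I noticed no knock to any cube or the tray.

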